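Find the rattling gas purifier housing

TASK

One of the two square aluminium purifier housings on the bench has a loose core inside, the other is solid: lift one clear of the bench and tip it end-down, one way and then the other (some 25 to 30 degrees), to feel whether its core shifts. Lay the rattling housing flat in the grey open tray, and lay the solid one lengthwise in the steel cradle, centred between its four upright cheeks; set both down gently, don't drop them.

Things in the scene. Friction and masses are not known exactly. Their poses are not given: they have to be found in the camera images.
- housing_1: sealed gas purifier housing lying on the bench: square aluminium body 100 mm long, 40 x 40 mm, at each end a dark round cap (38 mm diameter, 12 long) and brass stub (14 mm diameter, 9 long), 142 mm overall, 0.55 to 0.75 kg (weight tells nothing). Origin at the body's centre, 20 mm above its underside; x along its length, z up. Grip it across the 40 mm at its middle. It may be the rattling or the solid one.
- housing_2: looks just like housing_1. In the rattling one (either) a 0.35 kg steel core, starting anywhere, slides 52 mm along x when tipped over 10 degrees (allow 1 s at 25 to 30) and stays at that end when level again: the moment at a middle grip, held level after tipping one way and after the other, then differs by 0.18 N m about the housing's y. In the solid one nothing shifts.
- tray: grey plastic open tray fixed to the bench, 240 mm (x) by 170 mm (y) outside, 35 mm high, walls and floor 5 mm thick; origin at the centre of its underside, z up, so its inner floor is 5 mm above the origin. For the rattling housing, lying flat on the floor either way round.
- cradle: steel cradle fixed to the bench: base plate 130 mm (x) by 90 mm (y), 10 mm thick, with four upright cheeks (14 x 10 mm, tops 35 mm above the bench) centred at x = +-40, y = +-35 mm: a lane 60 mm wide runs along x, and its middle 66 mm is open at the sides for fingers. Origin at the centre of its underside, z up. The solid housing lies on the plate along x, either end first.
Not all that is in view belongs to the job. Leave any blue look-alike of the housing_1 alone.

How it is judged:
By the outcome, as a careful person would: the job done as asked, in the order asked, and still so for the second after the job is handed in, with the robot touching nothing.
It also fails if it takes over 69 s, if anything falls off the work surface, if the arm or the gripper's body presses on something with over 40 N, if the wrist force passes 120 N, or if a joint passes its speed limit or range.

ROBOT

A 7-joint arm with a two-finger parallel gripper is mounted at the origin on the work surface. World frame = base frame: x ahead of the robot, y to its left, z up, the work surface at z = 0. Lengths are in m, angles in rad, forces in N, time in s.
With the tool pointing down it reaches from about 0.425 to 0.925 m from the base axis. Payload 6.8 kg.
Tool frame: the origin (TCP) lies at the very end of the fingers, on their centre line; the grasp point (between the pads) lies env.grip_depth behind it (env.grip_depth is the distance from the TCP to the grasp point, in m); z points along the fingers, y is the direction in which the jaws open and shut (so a half turn about z gives the same grasp; the last joint's range is limited). The gripper opens to 88 mm and grips with 3 to 60 N. Pads are 20 mm wide; open, the fingers measure 115 mm over their backs; the gripper's body (75 mm by 178 mm) begins 61 mm behind the grasp point.
Start: joints at [1.135, 0.477, 0.022, 1.555, -0.011, 1.109, -0.083], TCP at [0.217, -0.639, 0.223] pointing down, gripper open.
Joint ranges: [-2.96, 2.96], [-0.34, 2.1], [-1.41, 1.46], [0.24, 2.44], [-1.37, 4.51], [0.17, 1.92], [-2.96, 2.96]. Speed limits (rad/s): [2.39, 2.39, 3.14, 3.14, 3.14, 3.14, 3.14].

INTERFACE

Orientations are given as a unit quaternion [x, y, z, w].
In Python, from station import sensors, eyes, job, env gives the robot as it stands.
- The arm moves only by the tool send_rows, never from a script. Its argument "increments" is a list of rows, each an object of numbers: "fingers": the closure in counts, from 0 (fully open) to 255 (shut); "tx", "ty", "tz": the shift along the tool's x, y, z in units of 25 mm (1.0 is 25 mm); "twist": the turn about the tool's z in units of 6 degrees (1.0 is 6 degrees). In form: [{"fingers": .., "tx": .., "ty": .., "tz": .., "twist": ..}, ...]. A call has 1 to 8 rows; each row shifts and turns the pose as measured when the row begins, along the tool's axes as they then stand; what a row does not reach is not made up. A row lasts 1/8 s, in which the tool goes at most 62.5 mm and 10.7 degrees, less where a joint would pass 70% of its speed; a pose out of reach is approached as far as the arm can. A call is refused whole if a number of a shift passes 1 or a number of a turn 1, either way. A call with a gripper value outside its range is refused whole. The fingers move at their own pace and stop on an object; "grip_force" is the grip in N (left out, the last holds). Time passes only in rows, so rows that do not move let the fingers close. It gives the time, the measured TCP pose, the force and the opening at its end, in the units of the state.
- sensors.get_state(): the state, without advancing time (a new reading comes with each control period).
- eyes.camera(name): name is "side" or "top" or "wrist"; returns (picture, depth): 420x560x3 uint8, red, green, blue; 420x560 float32, m along the optical axis (not along the pixel's ray), 0 where there is no reading.
- eyes.camera_model(name): a dict with "intrinsics" (3x3 intrinsics, pixels), "R" (3x3) and "t" (3): a world point X has camera coordinates R X + t. Camera axes: x right, y down, z forward; pixel columns grow to the right and rows downward; lengths in m; the calibration is good to about 2 mm. A picture is of the moment at which its call begins: read the wrist's pose just before it. camera_model takes no time and is no camera call; for the wrist camera it gives the pose at the moment of the call.
- job.sign_off(): hands the job in, once; it reports no verdict.
The state is a dict: "clock": time; "joint_pos": joint angles; "qvel": joint speeds; "joint_torque": joint torques, N m; "tcp_pos": TCP position; "ee_rot": TCP orientation; "ft_force": force on the tool from outside, world axes, zero at the start; "torque": the same for the moment, N m; "opening": opening from 0.0 (shut) to 1.0 (fully open).
Only numpy, scipy, OpenCV 4.12 (cv2) and the standard library are available. Lean on these libraries where they do the work, as an engineer would, in place of code of your own. Each camera call takes 0.05 s, during which the arm holds its last target. There are 200 camera calls.

## Working session

There is one attempt and no reset: what is moved stays moved. The work goes in short steps, Python scripts to look and compute and a tool call to move; the robot and the scene stay as the last step left them, time stands still between calls to the robot, and variables do not carry over. Pictures are saved under pics/ and viewed, about 8 in all and at most 12, crops included, and the job is handed in when it is done.

Besides the shell and the picture viewer there is one more tool, called after "Request:" as name([rows], argument=value, ...), one row to a line, values as JSON. send_rows: Moves the arm, as the interface text tells. Its arguments: {"type":"object","properties":{"increments":{"type":"array"},"grip_force":{"type":"number"}},"required":["increments"]}

```bash
mkdir -p pics; ls
python3 - <<'E'
from station import sensors, eyes, env
import cv2,numpy as np
s=sensors.get_state();print(s)
print([a for a in dir(env) if a[0]!='_'],env.grip_depth)
for n in ("top","side"):
    p,d=eyes.camera(n);m=eyes.camera_model(n)
    np.savez(f"pics/{n}0.npz",p=p,d=d,**m)
    cv2.imwrite(f"pics/{n}0.png",p[:,:,::-1]);print(n,m)
E
```

```text
pics
{'clock': 0.0, 'joint_pos': array([ 1.13490457,  0.47780766,  0.02233065,  1.55645599, -0.01148844,
        1.10933322, -0.08307565]), 'qvel': array([-0.00053389,  0.00035249,  0.00102708, -0.00013639, -0.00046402,
       -0.00083589,  0.00051932]), 'joint_torque': array([ 7.26009675e-04, -5.82856929e+01,  1.53481431e+00, -2.72608942e+01,
       -5.43845119e-02,  1.71078381e-02,  1.86978473e-04]), 'tcp_pos': array([ 0.21710349, -0.6384753 ,  0.2216746 ]), 'ee_rot': array([ 9.86593850e-01,  1.63192203e-01, -2.24785212e-04, -9.10715716e-04]), 'ft_force': array([ 0.65682732, -0.24714568, -0.4901586 ]), 'torque': array([-0.01038207, -0.05765053, -0.00424764]), 'opening': 0.9979356592456856}
['Unreachable', 'grip_depth'] 0.0187
top {'intrinsics': array([[467.38710638,   0.        , 273.56807531],
       [  0.        , 467.38710638, 209.59035026],
       [  0.        ,   0.        ,   1.        ]]), 'R': array([[ 0.02747414, -0.99903243,  0.03434198],
       [-0.98190291, -0.03341111, -0.18641452],
       [ 0.18738155, -0.02859892, -0.98187079]]), 't': array([-0.02430306,  0.52961115,  1.20090064])}
side {'intrinsics': array([[443.05994377,   0.        , 276.11116049],
       [  0.        , 443.05994377, 207.56802322],
       [  0.        ,   0.        ,   1.        ]]), 'R': array([[-0.85730149, -0.51481228, -0.00157048],
       [-0.38520727,  0.64349198, -0.6614631 ],
       [ 0.34153992, -0.56646834, -0.74997607]]), 't': array([0.46920335, 0.23685225, 1.03192384])}
```

View pics/top0.png

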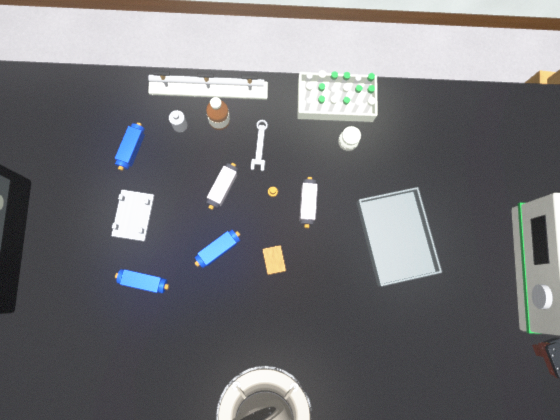

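View pics/side0.png

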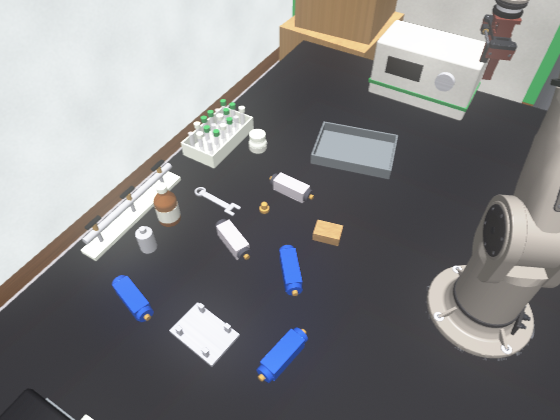

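Top view: the silver housings are at (222,186) and (309,202). The things that could be mistaken for them are the blue look-alikes at (129,146), (217,248) and (141,281). The white bottle at (178,121) and the spanner at (260,145) are not housings. Cradle is at (133,215), tray at (400,236). I choose the two silver ones; next I measure them and check a close crop.

```bash
cat > h.py <<'E'
import numpy as np,cv2
def ray(m,uv,z):
    uv=np.atleast_2d(uv).astype(float);K,R,t=m['intrinsics'],m['R'],m['t']
    d=(np.linalg.inv(K)@np.c_[uv,np.ones(len(uv))].T).T@R
    c=-R.T@t
    return c+d*((z-c[2])/d[:,2])[:,None]
def rect(P):
    r=cv2.minAreaRect((P[:,:2]*1000).astype(np.float32));b=cv2.boxPoints(r)
    e=[b[1]-b[0],b[2]-b[1]];l=max(e,key=np.linalg.norm)
    return np.array(r[0])/1000,sorted(r[1]),np.degrees(np.arctan2(l[1],l[0]))%180
E
python3 - <<'E'
from h import *
f=np.load('pics/top0.npz');p=f['p'];d=f['d']
h=cv2.cvtColor(p,cv2.COLOR_RGB2HSV)
# world height map
vv,uu=np.mgrid[:420,:560]
K,R,t=f['intrinsics'],f['R'],f['t']
C=np.stack([(uu-K[0,2])/K[0,0]*d,(vv-K[1,2])/K[1,1]*d,d],-1);W=(C-t)@R
for n,(u0,v0,u1,v1),z,lo,hi in [('A',(195,155,245,215),.04,.025,.06),('B',(290,170,330,235),.04,.025,.06),
  ('cradle',(100,180,165,250),.01,.004,.02),('tray',(345,175,450,295),.035,.025,.045)]:
    m=np.zeros(d.shape,bool);m[v0:v1,u0:u1]=1
    hz=m&(W[...,2]>lo)&(W[...,2]<hi)&(d>0)
    # depth based
    print(n,'depth',rect(W[hz]),np.median(W[hz][:,2]),hz.sum())
    br=m&(h[...,2]>150)&(h[...,1]<60)
    q=np.c_[uu[br],vv[br]]
    if len(q)>20:print(n,'bright',rect(ray(f,q,z)),len(q), 'med z',np.median(W[br][:,2]))
crop=p[100:300,95:445];cv2.imwrite('pics/c1.png',cv2.resize(crop,None,fx=2.25,fy=2.25,interpolation=cv2.INTER_CUBIC)[:,:,::-1])
E
```

```text
A depth (array([0.59815332, 0.13515216]), [40.55826187133789, 137.44976806640625], np.float32(155.80763)) 0.0390861026643627 674
A bright (array([0.60100494, 0.13332771]), [43.059024810791016, 111.46094512939453], np.float32(155.63353)) 591 med z 0.03952144547197071
B depth (array([ 0.55923364, -0.10250856]), [40.51311111450195, 140.29786682128906], np.float32(177.33392)) 0.03947887933480474 674
B bright (array([ 0.56451587, -0.10255231]), [43.33218002319336, 112.67481231689453], np.float32(177.47333)) 598 med z 0.039680149687242754
cradle depth (array([0.51210895, 0.37915686]), [175.59225463867188, 197.58087158203125], np.float32(4.172243)) 0.009788659806724482 1685
cradle bright (array([0.51050681, 0.37715231]), [96.0128402709961, 132.1498260498047], np.float32(173.04352)) 1643 med z 0.010324058510605024
tray depth (array([ 0.4747002 , -0.35170459]), [173.8753204345703, 240.14801025390625], np.float32(13.97087)) 0.033811225797340264 774
tray bright (array([ 0.47438965, -0.35114038]), [171.56161499023438, 240.69773864746094], np.float32(13.78835)) 5163 med z 0.005285144445341119
```

View pics/c1.png

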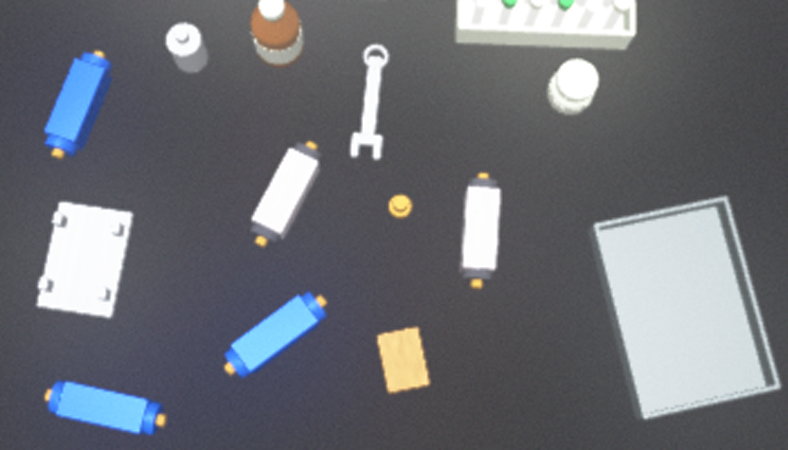

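The crop confirms both plain silver bodies with dark caps and brass stubs, at (286,193) and (481,230) in the crop; the blue ones are excluded. Measured sizes match: about 41 x 139 mm at z 0.039, cradle 96 x 132, tray 174 x 240.

The moves offer no tilt. I will grip a housing lightly off-centre (about 30 mm from its middle) and raise it so the far end stays on the bench and it pivots in the pads to about 27°. Then I clamp hard, lift it clear and feel the moment, and do the same from the other end. I start with housing B.

Request:
send_rows([
  {"fingers":0,"tx":0.5,"ty":-1,"tz":0.3,"twist":0.9},
  {"fingers":0,"tx":0.5,"ty":-1,"tz":0.3,"twist":0.9},
  {"fingers":0,"tx":0.6,"ty":-1,"tz":0.3,"twist":0.9},
  {"fingers":0,"tx":0.6,"ty":-1,"tz":0.3,"twist":0.9},
  {"fingers":0,"tx":0.7,"ty":-1,"tz":0.3},
  {"fingers":0,"tx":0.7,"ty":-1,"tz":0.3},
  {"fingers":0,"tx":0.7,"ty":-1},
  {"fingers":0,"tx":0.7,"ty":-1},
], grip_force=6)

```text
invalid input
```

```bash
cat > go.py <<'E'
import sys,numpy as np
from scipy.spatial.transform import Rotation as Ro
from station import sensors
def go(x,y,z,phi):
    s=sensors.get_state();R=Ro.from_quat(s['ee_rot']).as_matrix()
    p=s['tcp_pos'];ph=np.degrees(np.arctan2(R[1,0],R[0,0]))
    tw=-((phi-ph+90)%180-90)
    # shift in the tool frame after the twist is done
    R2=R@Ro.from_euler('z',tw,degrees=True).as_matrix()
    print('t',s['clock'],'tcp',p.round(4),'phi',ph.round(2),'tilt',np.degrees(np.arccos(-R[2,2])).round(2),'op',round(s['opening'],3),
     'F',s['ft_force'].round(2),'M',s['torque'].round(3),'M tool',(R.T@s['torque']).round(3),'q7',s['joint_pos'][6].round(2))
    D=np.array([x,y,z])-p
    print('twist',round(tw/6,2),'units after twist',(R2.T@D/.025).round(2),'now',(R.T@D/.025).round(2))
if __name__=='__main__': go(*map(float,sys.argv[1:]))
E
python3 go.py .589 -.104 .12 -2.7
```

```text
t 0.1 tcp [ 0.2171 -0.6386  0.2218] phi 18.78 tilt 0.09 op 0.999 F [0.59 0.25 0.52] M [ 0.016  0.036 -0.006] M tool [ 0.027 -0.029  0.007] q7 -0.08
twist 3.58 units after twist [ 13.85 -22.05   4.09] now [ 20.97 -15.45   4.09]
```

Request:
send_rows([
  {"fingers":0,"tx":0.7,"ty":-1,"tz":0.3,"twist":0.9},
  {"fingers":0,"tx":0.7,"ty":-1,"tz":0.3,"twist":0.9},
  {"fingers":0,"tx":0.7,"ty":-1,"tz":0.3,"twist":0.9},
  {"fingers":0,"tx":0.7,"ty":-1,"tz":0.3,"twist":0.9},
  {"fingers":0,"tx":0.7,"ty":-1,"tz":0.3,"twist":0},
  {"fingers":0,"tx":0.7,"ty":-1,"tz":0.3,"twist":0},
  {"fingers":0,"tx":0.7,"ty":-1,"tz":0,"twist":0},
  {"fingers":0,"tx":0.7,"ty":-1,"tz":0,"twist":0},
], grip_force=6)

```text
clock: 1.1
tcp_pos: [0.3433, -0.4264, 0.172]
ee_rot: [0.999, -0.034, -0.003, -0.003]
ft_force: [0.6, -0.0, 0.9]
opening: 0.998
```

```bash
python3 go.py .589 -.104 .12 -2.7
```

```text
t 1.1 tcp [ 0.3433 -0.4264  0.172 ] phi -3.86 tilt 0.45 op 0.998 F [ 0.56 -0.01  0.95] M [ 0.051  0.033 -0.007] M tool [ 0.049 -0.036  0.007] q7 -0.85
twist -0.19 units after twist [  9.22 -13.33   2.1 ] now [  8.95 -13.52   2.1 ]
```

Request:
send_rows([
  {"fingers":0,"tx":0.7,"ty":-1,"tz":0,"twist":-0.2},
  {"fingers":0,"tx":0.7,"ty":-1,"tz":0,"twist":0},
  {"fingers":0,"tx":0.7,"ty":-1,"tz":0,"twist":0},
  {"fingers":0,"tx":0.7,"ty":-1,"tz":0,"twist":0},
  {"fingers":0,"tx":0.7,"ty":-1,"tz":0,"twist":0},
  {"fingers":0,"tx":0.7,"ty":-1,"tz":0,"twist":0},
  {"fingers":0,"tx":0.7,"ty":-1,"tz":0,"twist":0},
  {"fingers":0,"tx":0.7,"ty":-1,"tz":0,"twist":0},
])

```text
clock: 2.1
tcp_pos: [0.4952, -0.2254, 0.1699]
ee_rot: [1.0, -0.023, -0.005, -0.004]
ft_force: [0.5, 0.2, 0.1]
opening: 1.002
```

Request:
send_rows([
  {"fingers":0,"tx":0.7,"ty":-1,"tz":0.4,"twist":0},
  {"fingers":0,"tx":0.7,"ty":-1,"tz":0.4,"twist":0},
  {"fingers":0,"tx":0.7,"ty":-1,"tz":0.4,"twist":0},
  {"fingers":0,"tx":0.7,"ty":-1,"tz":0.4,"twist":0},
  {"fingers":0,"tx":0.7,"ty":-1,"tz":0.4,"twist":0},
])

```text
clock: 2.72
tcp_pos: [0.5899, -0.1, 0.1178]
ee_rot: [1.0, -0.023, -0.006, -0.004]
ft_force: [-0.1, -1.0, 0.2]
opening: 1.001
```

```bash
python3 go.py .589 -.104 .1 -2.7
```

```text
t 2.725 tcp [ 0.5899 -0.1     0.1178] phi -2.65 tilt 0.8 op 1.001 F [-0.05 -0.99  0.21] M [0.005 0.03  0.004] M tool [ 0.004 -0.03  -0.003] q7 -1.61
twist 0.01 units after twist [-0.02  0.17  0.71] now [-0.02  0.17  0.71]
```

Request:
send_rows([
  {"fingers":0,"tx":0,"ty":0.1,"tz":0.9,"twist":0},
  {"fingers":0,"tx":0,"ty":0,"tz":0.9,"twist":0},
  {"fingers":0,"tx":0,"ty":0,"tz":0.9,"twist":0},
  {"fingers":0,"tx":0,"ty":0,"tz":0.9,"twist":0},
  {"fingers":0,"tx":0,"ty":0,"tz":0.6,"twist":0},
  {"fingers":0,"tx":0,"ty":0,"tz":0,"twist":0},
])

```text
clock: 3.48
tcp_pos: [0.5886, -0.0972, 0.0072]
ee_rot: [1.0, -0.02, -0.007, -0.005]
ft_force: [-0.1, 1.2, -0.2]
opening: 0.996
```

```bash
python3 go.py .589 -.104 .006 -2.7
```

```text
t 3.475 tcp [ 0.5886 -0.0972  0.0072] phi -2.32 tilt 1.02 op 0.996 F [-0.09  1.15 -0.16] M [ 0.017 -0.015  0.021] M tool [ 0.017  0.014 -0.022] q7 -1.63
twist 0.06 units after twist [0.03 0.27 0.04] now [0.03 0.27 0.04]
```

Centre it, close lightly, then raise slowly so the far end stays down.

Request:
send_rows([
  {"fingers":0,"tx":0,"ty":0.3,"tz":0,"twist":0.1},
  {"fingers":255,"tx":0,"ty":0,"tz":0,"twist":0},
  {"fingers":255,"tx":0,"ty":0,"tz":0,"twist":0},
  {"fingers":255,"tx":0,"ty":0,"tz":0,"twist":0},
  {"fingers":255,"tx":0,"ty":0,"tz":0,"twist":0},
  {"fingers":255,"tx":0,"ty":0,"tz":0,"twist":0},
], grip_force=8)

```text
clock: 4.22
tcp_pos: [0.5904, -0.1056, 0.0099]
ee_rot: [1.0, -0.026, -0.005, -0.005]
ft_force: [1.6, 2.8, -0.1]
opening: 0.471
```

```bash
python3 go.py .589 -.104 .006 -2.7
```

```text
t 4.225 tcp [ 0.5904 -0.1056  0.0099] phi -2.99 tilt 0.79 op 0.471 F [ 1.63  2.8  -0.06] M [ 0.51  -0.265 -0.075] M tool [0.523 0.239 0.067] q7 -1.63
twist -0.05 units after twist [-0.06 -0.06  0.16] now [-0.06 -0.06  0.16]
```

Request:
send_rows([
  {"fingers":255,"tx":0,"ty":0,"tz":-0.3,"twist":0},
  {"fingers":255,"tx":0,"ty":0,"tz":-0.3,"twist":0},
  {"fingers":255,"tx":0,"ty":0,"tz":-0.3,"twist":0},
  {"fingers":255,"tx":0,"ty":0,"tz":-0.3,"twist":0},
  {"fingers":255,"tx":0,"ty":0,"tz":-0.3,"twist":0},
  {"fingers":255,"tx":0,"ty":0,"tz":0,"twist":0},
])

```text
clock: 4.97
tcp_pos: [0.5886, -0.1059, 0.0487]
ee_rot: [1.0, -0.026, -0.007, -0.005]
ft_force: [1.3, 0.3, -2.5]
opening: 0.458
```

```bash
python3 go.py .589 -.104 .05 -2.7
python3 - <<'E'
from station import eyes
import cv2
p,d=eyes.camera("side")
cv2.imwrite('pics/s1.png',cv2.resize(p[120:270,220:420],None,fx=3,fy=3)[:,:,::-1])
E
```

```text
t 4.975 tcp [ 0.5886 -0.1059  0.0487] phi -2.98 tilt 0.98 op 0.458 F [ 1.31  0.34 -2.48] M [ 0.083 -0.186 -0.021] M tool [0.093 0.181 0.018] q7 -1.62
twist -0.05 units after twist [ 0.01 -0.08 -0.05] now [ 0.01 -0.08 -0.05]
```

View pics/s1.png

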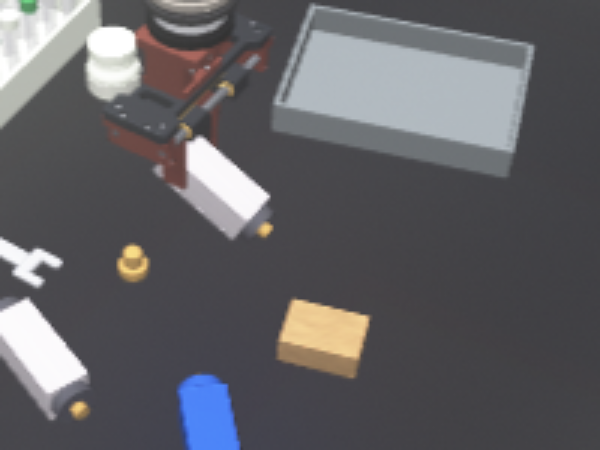

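The picture shows the far end still on the bench (stub at (265,229)) and the gripped end raised, so the housing pivots in the pads as planned. Now clamp, lift clear and wait.

Request:
send_rows([
  {"fingers":255,"tx":0,"ty":0,"tz":0,"twist":0},
  {"fingers":255,"tx":0,"ty":0,"tz":0,"twist":0},
  {"fingers":255,"tx":0,"ty":0,"tz":-0.6,"twist":0},
  {"fingers":255,"tx":0,"ty":0,"tz":-0.6,"twist":0},
  {"fingers":255,"tx":0,"ty":0,"tz":-0.5,"twist":0},
  {"fingers":255,"tx":0,"ty":0,"tz":0,"twist":0},
  {"fingers":255,"tx":0,"ty":0,"tz":0,"twist":0},
  {"fingers":255,"tx":0,"ty":0,"tz":0,"twist":0},
], grip_force=60)

```text
clock: 6.02
tcp_pos: [0.589, -0.1063, 0.0937]
ee_rot: [1.0, -0.026, -0.007, -0.005]
ft_force: [-0.2, 0.3, -5.3]
opening: 0.456
```

Request:
send_rows([
  {"fingers":255,"tx":0,"ty":0,"tz":0,"twist":0},
  {"fingers":255,"tx":0,"ty":0,"tz":0,"twist":0},
  {"fingers":255,"tx":0,"ty":0,"tz":0,"twist":0},
  {"fingers":255,"tx":0,"ty":0,"tz":0,"twist":0},
  {"fingers":255,"tx":0,"ty":0,"tz":0,"twist":0},
])

```text
clock: 6.65
tcp_pos: [0.5882, -0.1062, 0.0925]
ee_rot: [1.0, -0.026, -0.008, -0.005]
ft_force: [-0.2, -0.8, -6.1]
opening: 0.452
```

```bash
cat > tilt.py <<'E'
import sys,numpy as np,cv2
from station import sensors,eyes
from h import *
from scipy.spatial.transform import Rotation as Ro
# side view: points of the held housing's stubs/body near the TCP, by depth; main axis by PCA
s=sensors.get_state();c=s['tcp_pos']
F=[];T=[]
for i in range(3):
    p,d=eyes.camera('side');s=sensors.get_state();R=Ro.from_quat(s['ee_rot']).as_matrix();F.append(s['ft_force']);T.append(R.T@s['torque'])
f=eyes.camera_model('side')
K,R,t=f['intrinsics'],f['R'],f['t'];vv,uu=np.mgrid[:420,:560]
W=(np.stack([(uu-K[0,2])/K[0,0]*d,(vv-K[1,2])/K[1,1]*d,d],-1)-t)@R
h=cv2.cvtColor(p,cv2.COLOR_RGB2HSV)
m=(d>0)&(np.linalg.norm(W[...,:2]-c[:2],axis=-1)<.13)&(abs(W[...,1]-c[1])<.06)&(W[...,2]>.015)&(W[...,2]<c[2]+.07)&(h[...,1]<45)&(h[...,2]>140)
P=W[m];x=P[:,0];
top=P
A=np.linalg.svd(P-P.mean(0),full_matrices=False)[2]
print('n',m.sum(),'z range',P[:,2].min().round(3),P[:,2].max().round(3),'axis',A[0].round(3),'incl',np.degrees(np.arcsin(A[0,2])).round(1))
print('F',np.mean(F,0).round(2),'Mtool',np.mean(T,0).round(3),'tcp',c.round(4),'t',s['clock'])
cv2.imwrite('pics/'+sys.argv[1],cv2.resize(p[90:270,200:420],None,fx=3,fy=3)[:,:,::-1])
E
python3 tilt.py s2.png
```

```text
n 587 z range 0.05 0.152 axis [-0.855  0.131 -0.502] incl -30.1
F [ 0.18  0.06 -6.26] Mtool [-0.002  0.266 -0.011] tcp [ 0.5882 -0.1062  0.0925] t 6.8
```

View pics/s2.png

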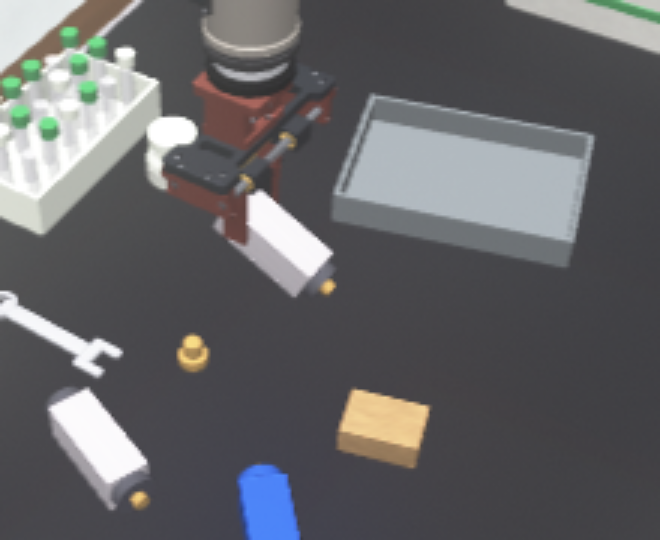

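At 27–30° nose-down the housing is held clear, W = 6.3 N and M = 0.27 N m, more than the ~0.15 expected if solid. Now lower it to level, then do the other end.

Request:
send_rows([
  {"fingers":255,"tx":0,"ty":0,"tz":0.5,"twist":0},
  {"fingers":255,"tx":0,"ty":0,"tz":0.5,"twist":0},
  {"fingers":255,"tx":0,"ty":0,"tz":0.5,"twist":0},
  {"fingers":255,"tx":0,"ty":0,"tz":0.2,"twist":0},
  {"fingers":255,"tx":0,"ty":0,"tz":0,"twist":0},
])

```text
clock: 7.42
tcp_pos: [0.5879, -0.1057, 0.0475]
ee_rot: [1.0, -0.026, -0.008, -0.005]
ft_force: [-1.2, -0.1, 1.5]
opening: 0.452
```

Request:
send_rows([
  {"fingers":255,"tx":0,"ty":0,"tz":0,"twist":0},
  {"fingers":255,"tx":0,"ty":0,"tz":0.3,"twist":0},
  {"fingers":255,"tx":0,"ty":0,"tz":0.3,"twist":0},
  {"fingers":255,"tx":0,"ty":0,"tz":0.3,"twist":0},
  {"fingers":255,"tx":0,"ty":0,"tz":0.3,"twist":0},
  {"fingers":255,"tx":0,"ty":0,"tz":0.3,"twist":0},
  {"fingers":255,"tx":0,"ty":0,"tz":0,"twist":0},
], grip_force=8)

```text
clock: 8.3
tcp_pos: [0.5942, -0.1055, 0.011]
ee_rot: [1.0, -0.026, -0.002, -0.005]
ft_force: [3.3, -1.7, -1.1]
opening: 0.453
```

```bash
python3 go.py .589 -.104 .008 -2.7
```

```text
t 8.3 tcp [ 0.5942 -0.1055  0.011 ] phi -2.94 tilt 0.56 op 0.453 F [ 3.32 -1.69 -1.06] M [-0.12  -0.765  0.052] M tool [-0.081  0.77  -0.058] q7 -1.63
twist -0.04 units after twist [-0.21 -0.05  0.12] now [-0.21 -0.05  0.12]
```

Request:
send_rows([
  {"fingers":255,"tx":0,"ty":0,"tz":0.1,"twist":0},
  {"fingers":0,"tx":0,"ty":0,"tz":0,"twist":0},
  {"fingers":0,"tx":0,"ty":0,"tz":0,"twist":0},
  {"fingers":0,"tx":0,"ty":0,"tz":0,"twist":0},
  {"fingers":0,"tx":-0.8,"ty":0,"tz":0,"twist":0},
  {"fingers":0,"tx":-0.8,"ty":0,"tz":0,"twist":0},
  {"fingers":0,"tx":-0.8,"ty":0,"tz":0,"twist":0},
  {"fingers":0,"tx":0,"ty":0,"tz":0,"twist":0},
])

```text
clock: 9.3
tcp_pos: [0.5271, -0.1022, 0.0069]
ee_rot: [1.0, -0.026, -0.007, -0.005]
ft_force: [0.8, 0.7, -0.4]
opening: 1.0
```

```bash
python3 go.py .529 -.101 .008 -2.7
python3 - <<'E'
from station import eyes,sensors
import cv2,numpy as np
from h import *
c=sensors.get_state()['tcp_pos']
for n in('top','side'):
    p,d=eyes.camera(n);f=eyes.camera_model(n)
    K,R,t=f['intrinsics'],f['R'],f['t'];vv,uu=np.mgrid[:420,:560]
    W=(np.stack([(uu-K[0,2])/K[0,0]*d,(vv-K[1,2])/K[1,1]*d,d],-1)-t)@R
    h=cv2.cvtColor(p,cv2.COLOR_RGB2HSV)
    m=(d>0)&(abs(W[...,0]-.56)<.11)&(abs(W[...,1]+.104)<.05)&(W[...,2]>.01)&(W[...,2]<.047)
    print(n,m.sum(),rect(W[m]),W[m].min(0).round(3),W[m].max(0).round(3))
p=eyes.camera('side')[0]
cv2.imwrite('pics/s3.png',cv2.resize(p[90:270,200:420],None,fx=3,fy=3)[:,:,::-1])
E
```

```text
t 9.3 tcp [ 0.5271 -0.1022  0.0069] phi -2.97 tilt 0.98 op 1.0 F [ 0.8   0.69 -0.44] M [-0.005 -0.01   0.024] M tool [-0.005  0.01  -0.025] q7 -1.63
twist -0.05 units after twist [ 0.07 -0.05 -0.04] now [ 0.07 -0.05 -0.04]
top 57 (array([ 0.51021457, -0.10004835]), [20.539148330688477, 33.177955627441406], np.float32(59.902805)) [ 0.499 -0.118  0.016] [ 0.521 -0.082  0.042]
side 308 (array([ 0.56220392, -0.11713513]), [94.71852111816406, 138.24884033203125], np.float32(162.65286)) [ 0.497 -0.153  0.01 ] [ 0.639 -0.054  0.047]
```

View pics/s3.png

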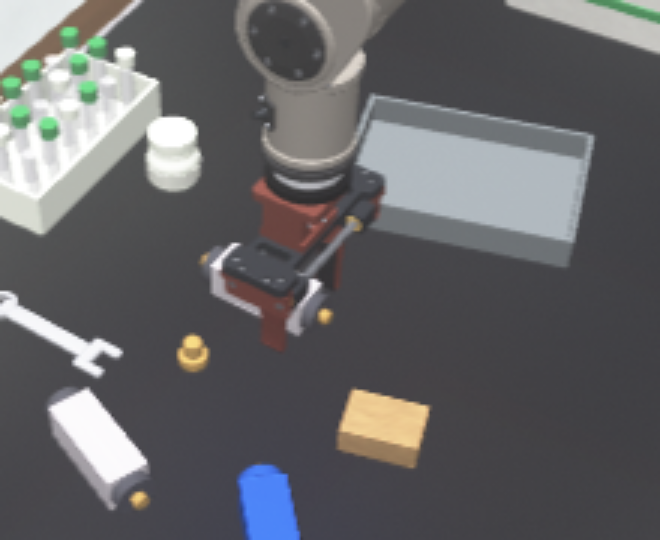

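The housing lies flat again, spanning x 0.497–0.639, so its centre is about 0.568. I shift to 30 mm from the centre on this side and repeat.

Request:
send_rows([
  {"fingers":0,"tx":0.45,"ty":0,"tz":-0.1,"twist":0},
  {"fingers":255,"tx":0,"ty":0,"tz":0,"twist":0},
  {"fingers":255,"tx":0,"ty":0,"tz":0,"twist":0},
  {"fingers":255,"tx":0,"ty":0,"tz":0,"twist":0},
  {"fingers":255,"tx":0,"ty":0,"tz":0,"twist":0},
  {"fingers":255,"tx":0,"ty":0,"tz":0,"twist":0},
])

```text
clock: 10.2
tcp_pos: [0.5441, -0.1025, 0.0098]
ee_rot: [1.0, -0.026, -0.005, -0.005]
ft_force: [-0.3, -0.6, -0.6]
opening: 0.47
```

Request:
send_rows([
  {"fingers":255,"tx":0,"ty":0,"tz":-0.3,"twist":0},
  {"fingers":255,"tx":0,"ty":0,"tz":-0.3,"twist":0},
  {"fingers":255,"tx":0,"ty":0,"tz":-0.3,"twist":0},
  {"fingers":255,"tx":0,"ty":0,"tz":-0.3,"twist":0},
  {"fingers":255,"tx":0,"ty":0,"tz":-0.3,"twist":0},
  {"fingers":255,"tx":0,"ty":0,"tz":0,"twist":0},
])

```text
clock: 10.95
tcp_pos: [0.5421, -0.1028, 0.0487]
ee_rot: [1.0, -0.026, -0.007, -0.005]
ft_force: [0.2, 0.1, -5.8]
opening: 0.457
```

```bash
python3 go.py .538 -.103 .05 -2.7
```

```text
t 10.95 tcp [ 0.5421 -0.1028  0.0487] phi -2.94 tilt 0.97 op 0.457 F [ 0.22  0.12 -5.79] M [ 0.075  0.014 -0.004] M tool [ 0.074 -0.017  0.003] q7 -1.62
twist -0.04 units after twist [-0.16  0.01 -0.05] now [-0.16  0.01 -0.05]
```

It came up level, carrying its full weight with almost no moment at this off-centre grip. So the centre of mass is already shifted towards the -x end. I set it back and regrip further out so it tips.

Request:
send_rows([
  {"fingers":255,"tx":0,"ty":0,"tz":0.5,"twist":0},
  {"fingers":255,"tx":0,"ty":0,"tz":0.5,"twist":0},
  {"fingers":255,"tx":0,"ty":0,"tz":0.4,"twist":0},
  {"fingers":255,"tx":0,"ty":0,"tz":0.2,"twist":0},
  {"fingers":255,"tx":0,"ty":0,"tz":0.1,"twist":0},
  {"fingers":255,"tx":0,"ty":0,"tz":0,"twist":0},
])

```text
clock: 11.7
tcp_pos: [0.5433, -0.1023, 0.0045]
ee_rot: [1.0, -0.025, -0.006, -0.005]
ft_force: [-1.9, 0.3, -2.5]
opening: 0.456
```

```bash
python3 go.py .526 -.102 .009 -2.7
```

```text
t 11.7 tcp [ 0.5433 -0.1023  0.0045] phi -2.9 tilt 0.86 op 0.456 F [-1.9   0.3  -2.49] M [ 0.022  0.275 -0.006] M tool [ 0.008 -0.275  0.009] q7 -1.63
twist -0.03 units after twist [-0.7   0.02 -0.17] now [-0.7   0.02 -0.17]
```

Request:
send_rows([
  {"fingers":0,"tx":0,"ty":0,"tz":0,"twist":0},
  {"fingers":0,"tx":0,"ty":0,"tz":-0.2,"twist":0},
  {"fingers":0,"tx":0,"ty":0,"tz":0,"twist":0},
  {"fingers":0,"tx":-0.75,"ty":0,"tz":0,"twist":0},
  {"fingers":0,"tx":0,"ty":0,"tz":0,"twist":0},
])

```text
clock: 12.32
tcp_pos: [0.5268, -0.1015, 0.0107]
ee_rot: [1.0, -0.025, -0.004, -0.005]
ft_force: [0.3, -0.1, 0.3]
opening: 0.979
```

```bash
python3 go.py .526 -.102 .009 -2.7
cat > ext.py <<'E'
from station import eyes
import cv2,numpy as np
p,d=eyes.camera('side');f=eyes.camera_model('side')
K,R,t=f['intrinsics'],f['R'],f['t'];vv,uu=np.mgrid[:420,:560]
W=(np.stack([(uu-K[0,2])/K[0,0]*d,(vv-K[1,2])/K[1,1]*d,d],-1)-t)@R
h=cv2.cvtColor(p,cv2.COLOR_RGB2HSV)
b=(h[...,0]>8)&(h[...,0]<28)&(h[...,1]>110)&(d>0)&(abs(W[...,0]-.56)<.11)&(abs(W[...,1]+.104)<.03)&(W[...,2]<.15)
n,l,st,ce=cv2.connectedComponentsWithStats(b.astype(np.uint8))
for i in range(1,n):
    if st[i,4]>5: print('brass',ce[i].round(),st[i,4],np.median(W[l==i],0).round(3),'x',W[l==i][:,0].min().round(3),W[l==i][:,0].max().round(3))
E
python3 ext.py
```

```text
t 12.325 tcp [ 0.5268 -0.1015  0.0107] phi -2.91 tilt 0.68 op 0.979 F [ 0.28 -0.07  0.27] M [ 0.034 -0.058 -0.013] M tool [0.037 0.057 0.012] q7 -1.63
twist -0.03 units after twist [-0.03  0.02  0.07] now [-0.03  0.02  0.07]
brass [308. 195.] 17 [ 0.5   -0.097  0.025] x 0.496 0.506
```

Request:
send_rows([
  {"fingers":255,"tx":0,"ty":0,"tz":0,"twist":0},
  {"fingers":255,"tx":0,"ty":0,"tz":0,"twist":0},
  {"fingers":255,"tx":0,"ty":0,"tz":0,"twist":0},
  {"fingers":255,"tx":0,"ty":0,"tz":0,"twist":0},
  {"fingers":255,"tx":0,"ty":0,"tz":-0.3,"twist":0},
  {"fingers":255,"tx":0,"ty":0,"tz":-0.3,"twist":0},
  {"fingers":255,"tx":0,"ty":0,"tz":0,"twist":0},
], grip_force=5)

```text
clock: 13.25
tcp_pos: [0.5296, -0.1015, 0.0266]
ee_rot: [1.0, -0.025, -0.002, -0.005]
ft_force: [-0.2, -0.1, -4.2]
opening: 0.457
```

```bash
python3 go.py .526 -.102 .05 -2.7; python3 ext.py
```

```text
t 13.25 tcp [ 0.5296 -0.1015  0.0266] phi -2.88 tilt 0.63 op 0.457 F [-0.15 -0.05 -4.24] M [-0.067 -0.154 -0.011] M tool [-0.059  0.157  0.01 ] q7 -1.63
twist -0.03 units after twist [-0.15  0.02 -0.94] now [-0.15  0.02 -0.94]
brass [309. 194.] 15 [ 0.499 -0.096  0.032] x 0.494 0.504
```

Request:
send_rows([
  {"fingers":255,"tx":0,"ty":0,"tz":-0.3,"twist":0},
  {"fingers":255,"tx":0,"ty":0,"tz":-0.3,"twist":0},
  {"fingers":255,"tx":0,"ty":0,"tz":-0.3,"twist":0},
  {"fingers":255,"tx":0,"ty":0,"tz":-0.3,"twist":0},
  {"fingers":255,"tx":0,"ty":0,"tz":0,"twist":0},
])

```text
clock: 13.92
tcp_pos: [0.5292, -0.1018, 0.0584]
ee_rot: [1.0, -0.025, -0.003, -0.005]
ft_force: [0.4, 0.3, -1.6]
opening: 0.452
```

```bash
python3 go.py .526 -.102 .054 -2.7; python3 tilt.py s4.png
```

```text
t 13.925 tcp [ 0.5292 -0.1018  0.0584] phi -2.88 tilt 0.66 op 0.452 F [ 0.45  0.32 -1.64] M [-0.066 -0.19  -0.047] M tool [-0.056  0.194  0.046] q7 -1.62
twist -0.03 units after twist [-0.13  0.02  0.17] now [-0.13  0.02  0.17]
n 354 z range 0.016 0.115 axis [-0.933 -0.017  0.359] incl 21.0
F [-0.11 -0.15 -1.34] Mtool [-0.04  -0.053  0.022] tcp [ 0.5292 -0.1018  0.0584] t 14.075
```

View pics/s4.png

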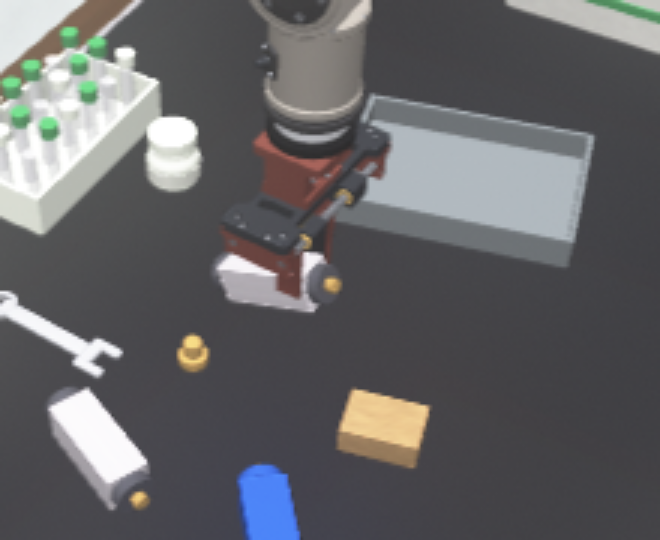

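It is now tipped the other way, +x end on the bench. The load on the grip fell from 4.2 to 1.3 N, as if the core slid to the far end. Clamp, lift clear, wait.

Request:
send_rows([
  {"fingers":255,"tx":0,"ty":0,"tz":0,"twist":0},
  {"fingers":255,"tx":0,"ty":0,"tz":0,"twist":0},
  {"fingers":255,"tx":0,"ty":0,"tz":-0.6,"twist":0},
  {"fingers":255,"tx":0,"ty":0,"tz":-0.6,"twist":0},
  {"fingers":255,"tx":0,"ty":0,"tz":-0.5,"twist":0},
  {"fingers":255,"tx":0,"ty":0,"tz":0,"twist":0},
  {"fingers":255,"tx":0,"ty":0,"tz":0,"twist":0},
  {"fingers":255,"tx":0,"ty":0,"tz":0,"twist":0},
], grip_force=60)

```text
clock: 15.08
tcp_pos: [0.5274, -0.1021, 0.102]
ee_rot: [1.0, -0.025, -0.005, -0.005]
ft_force: [-0.5, -0.1, -6.2]
opening: 0.451
```

Request:
send_rows([
  {"fingers":255,"tx":0,"ty":0,"tz":0,"twist":0},
  {"fingers":255,"tx":0,"ty":0,"tz":0,"twist":0},
  {"fingers":255,"tx":0,"ty":0,"tz":0,"twist":0},
  {"fingers":255,"tx":0,"ty":0,"tz":0,"twist":0},
  {"fingers":255,"tx":0,"ty":0,"tz":0,"twist":0},
  {"fingers":255,"tx":0,"ty":0,"tz":0,"twist":0},
])

```text
clock: 15.82
tcp_pos: [0.5267, -0.1019, 0.101]
ee_rot: [1.0, -0.025, -0.006, -0.005]
ft_force: [0.3, 0.9, -5.5]
opening: 0.451
```

```bash
python3 go.py .526 -.102 .054 -2.7; python3 tilt.py s5.png;python3 ext.py
```

```text
t 15.825 tcp [ 0.5267 -0.1019  0.101 ] phi -2.87 tilt 0.92 op 0.451 F [ 0.32  0.86 -5.46] M [0.029 0.26  0.01 ] M tool [ 0.016 -0.261 -0.008] q7 -1.6
twist -0.03 units after twist [-0.    0.02  1.88] now [-0.    0.02  1.88]
n 405 z range 0.05 0.154 axis [-0.922 -0.014  0.387] incl 22.8
F [-0.36 -0.78 -6.09] Mtool [ 0.006 -0.224 -0.023] tcp [ 0.5267 -0.1019  0.101 ] t 15.975
brass [312. 174.] 18 [ 0.494 -0.097  0.112] x 0.489 0.501
```

```bash
cat > ang.py <<'E'
from station import eyes,sensors
import cv2,numpy as np
c=sensors.get_state()['tcp_pos']
for cam in('side','top'):
    p,d=eyes.camera(cam);f=eyes.camera_model(cam)
    K,R,t=f['intrinsics'],f['R'],f['t'];vv,uu=np.mgrid[:420,:560]
    W=(np.stack([(uu-K[0,2])/K[0,0]*d,(vv-K[1,2])/K[1,1]*d,d],-1)-t)@R
    h=cv2.cvtColor(p,cv2.COLOR_RGB2HSV)
    m=(d>0)&(abs(W[...,0]-c[0]-.02)<.13)&(abs(W[...,1]-c[1])<.04)&(W[...,2]>.02)&(W[...,2]<c[2]+.06)&(h[...,1]<50)&(h[...,2]>110)
    P=W[m];print(cam,len(P))
    if len(P)<40: continue
    g=np.random.default_rng(0);best=(0,)
    for _ in range(3000):
        a=P[g.choice(len(P),3,False)];n=np.cross(a[1]-a[0],a[2]-a[0]);n/=np.linalg.norm(n)+1e-12
        if abs(n[1])>.25 or abs(n[2])<.6: continue
        k=abs((P-a[0])@n)<.0025
        if k.sum()>best[0]:best=(k.sum(),n*np.sign(n[2]),k)
    Q=P[best[2]];n=np.linalg.svd(Q-Q.mean(0))[2][2];n*=np.sign(n[2])
    print(best[0],n.round(3),'tilt',np.degrees(np.arctan2(n[0],n[2])).round(1),'top face x',Q[:,0].min().round(3),Q[:,0].max().round(3),'z',Q[:,2].min().round(3),Q[:,2].max().round(3))
cv2.imwrite('pics/s6.png',cv2.resize(eyes.camera('side')[0][90:270,200:420],None,fx=3,fy=3)[:,:,::-1])
E
python3 ang.py
```

```text
side 458
152 [0.376 0.032 0.926] tilt 22.1 top face x 0.507 0.617 z 0.077 0.123
top 41
26 [ 0.261 -0.057  0.964] tilt 15.1 top face x 0.508 0.525 z 0.118 0.126
```

View pics/s6.png

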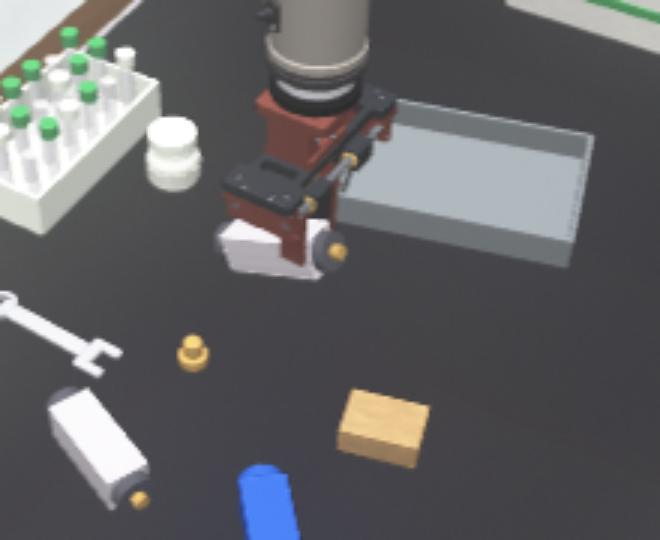

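The tilt is only 22°: the light grip let the housing slip down in the pads. I'll level it, regrip deeper at 8 N and tip it a bit further.

Request:
send_rows([
  {"fingers":255,"tx":0,"ty":0,"tz":0.6,"twist":0},
  {"fingers":255,"tx":0,"ty":0,"tz":0.6,"twist":0},
  {"fingers":255,"tx":0,"ty":0,"tz":0.4,"twist":0},
  {"fingers":255,"tx":0,"ty":0,"tz":0.1,"twist":0},
  {"fingers":255,"tx":0,"ty":0,"tz":0,"twist":0},
])

```text
clock: 16.8
tcp_pos: [0.5259, -0.1015, 0.0562]
ee_rot: [1.0, -0.025, -0.007, -0.005]
ft_force: [-2.7, 1.0, 4.3]
opening: 0.451
```

Request:
send_rows([
  {"fingers":255,"tx":0,"ty":0,"tz":0,"twist":0},
  {"fingers":255,"tx":0,"ty":0,"tz":0.4,"twist":0},
  {"fingers":255,"tx":0,"ty":0,"tz":0.4,"twist":0},
  {"fingers":255,"tx":0,"ty":0,"tz":0.4,"twist":0},
  {"fingers":255,"tx":0,"ty":0,"tz":0.4,"twist":0},
  {"fingers":255,"tx":0,"ty":0,"tz":0.3,"twist":0},
  {"fingers":255,"tx":0,"ty":0,"tz":0.1,"twist":0},
], grip_force=6)

```text
clock: 17.68
tcp_pos: [0.5306, -0.1014, 0.0051]
ee_rot: [1.0, -0.025, -0.002, -0.005]
ft_force: [-3.3, 0.9, 8.6]
opening: 0.458
```

```bash
python3 go.py .526 -.102 .004 -2.7; python3 ext.py
```

```text
t 17.675 tcp [ 0.5306 -0.1014  0.0051] phi -2.88 tilt 0.58 op 0.458 F [-3.32  0.9   8.62] M [-0.022  0.696  0.003] M tool [-0.057 -0.694  0.003] q7 -1.63
twist -0.03 units after twist [-0.18  0.03  0.05] now [-0.18  0.03  0.05]
brass [311. 197.] 16 [ 0.491 -0.096  0.025] x 0.486 0.496
```

Request:
send_rows([
  {"fingers":80,"tx":0,"ty":0,"tz":0,"twist":0},
  {"fingers":80,"tx":0,"ty":0,"tz":0,"twist":0},
  {"fingers":255,"tx":0,"ty":0,"tz":0,"twist":0},
  {"fingers":255,"tx":0,"ty":0,"tz":0,"twist":0},
  {"fingers":255,"tx":0,"ty":0,"tz":0,"twist":0},
], grip_force=8)

```text
clock: 18.35
tcp_pos: [0.5335, -0.1014, 0.0046]
ee_rot: [1.0, -0.025, 0.001, -0.005]
ft_force: [-0.8, -0.0, 0.4]
opening: 0.455
```

Request:
send_rows([
  {"fingers":255,"tx":0,"ty":0,"tz":-0.3,"twist":0},
  {"fingers":255,"tx":0,"ty":0,"tz":-0.3,"twist":0},
  {"fingers":255,"tx":0,"ty":0,"tz":-0.3,"twist":0},
  {"fingers":255,"tx":0,"ty":0,"tz":-0.3,"twist":0},
  {"fingers":255,"tx":0,"ty":0,"tz":-0.3,"twist":0},
  {"fingers":255,"tx":0,"ty":0,"tz":0,"twist":0},
])

```text
clock: 19.1
tcp_pos: [0.5319, -0.1016, 0.0441]
ee_rot: [1.0, -0.025, -0.001, -0.005]
ft_force: [-1.1, -1.2, -1.1]
opening: 0.456
```

```bash
python3 go.py .526 -.102 .046 -2.7; python3 ang.py
```

```text
t 19.1 tcp [ 0.5319 -0.1016  0.0441] phi -2.86 tilt 0.57 op 0.456 F [-1.08 -1.22 -1.1 ] M [ 0.092  0.169 -0.002] M tool [ 0.084 -0.173  0.004] q7 -1.62
twist -0.03 units after twist [-0.24  0.03 -0.08] now [-0.24  0.03 -0.08]
side 291
70 [0.436 0.04  0.899] tilt 25.9 top face x 0.503 0.61 z 0.035 0.09
top 51
29 [ 0.775 -0.052  0.63 ] tilt 50.9 top face x 0.504 0.516 z 0.078 0.089
```

Side-view plane fit gives 25.9°. I raise it a touch for about 28°, then clamp, lift and hold.

Request:
send_rows([
  {"fingers":255,"tx":0,"ty":0,"tz":-0.15,"twist":0},
  {"fingers":255,"tx":0,"ty":0,"tz":0,"twist":0},
])

```text
clock: 19.5
tcp_pos: [0.5313, -0.1016, 0.047]
ee_rot: [1.0, -0.025, -0.001, -0.005]
ft_force: [-2.0, -0.1, 0.9]
opening: 0.455
```

Request:
send_rows([
  {"fingers":255,"tx":0,"ty":0,"tz":0,"twist":0},
  {"fingers":255,"tx":0,"ty":0,"tz":0,"twist":0},
  {"fingers":255,"tx":0,"ty":0,"tz":-0.6,"twist":0},
  {"fingers":255,"tx":0,"ty":0,"tz":-0.6,"twist":0},
  {"fingers":255,"tx":0,"ty":0,"tz":-0.5,"twist":0},
  {"fingers":255,"tx":0,"ty":0,"tz":0,"twist":0},
  {"fingers":255,"tx":0,"ty":0,"tz":0,"twist":0},
  {"fingers":255,"tx":0,"ty":0,"tz":0,"twist":0},
], grip_force=60)

```text
clock: 20.5
tcp_pos: [0.5306, -0.102, 0.092]
ee_rot: [1.0, -0.025, -0.002, -0.005]
ft_force: [0.4, -1.2, -6.1]
opening: 0.452
```

Request:
send_rows([
  {"fingers":255,"tx":0,"ty":0,"tz":0,"twist":0},
  {"fingers":255,"tx":0,"ty":0,"tz":0,"twist":0},
  {"fingers":255,"tx":0,"ty":0,"tz":0,"twist":0},
  {"fingers":255,"tx":0,"ty":0,"tz":0,"twist":0},
  {"fingers":255,"tx":0,"ty":0,"tz":0,"twist":0},
])

```text
clock: 21.12
tcp_pos: [0.5298, -0.1019, 0.0909]
ee_rot: [1.0, -0.025, -0.003, -0.005]
ft_force: [0.0, -0.3, -6.5]
opening: 0.45
```

```bash
python3 tilt.py s7.png; python3 ang.py; python3 ext.py
```

```text
n 314 z range 0.05 0.15 axis [ 0.852  0.043 -0.521] incl -31.4
F [-0.13 -0.15 -6.15] Mtool [-0.011 -0.195 -0.019] tcp [ 0.5298 -0.1019  0.0909] t 21.275
side 354
96 [0.48  0.02  0.877] tilt 28.7 top face x 0.502 0.609 z 0.077 0.137
top 63
28 [-0.794  0.074  0.604] tilt -52.8 top face x 0.488 0.511 z 0.106 0.137
brass [314. 170.] 19 [ 0.488 -0.098  0.126] x 0.485 0.497
```

Held at 28.7°, clear of the bench, M = -0.20 N m about the tool's y. The geometric lever of about 16 mm would give only 0.10 if solid. So housing B rattles. Next I level it, grip the middle and confirm the level moment before carrying it to the tray.

Request:
send_rows([
  {"fingers":255,"tx":0,"ty":0,"tz":0.6,"twist":0},
  {"fingers":255,"tx":0,"ty":0,"tz":0.6,"twist":0},
  {"fingers":255,"tx":0,"ty":0,"tz":0.4,"twist":0},
  {"fingers":255,"tx":0,"ty":0,"tz":0.1,"twist":0},
])

```text
clock: 21.98
tcp_pos: [0.5297, -0.1015, 0.0462]
ee_rot: [1.0, -0.025, -0.003, -0.005]
ft_force: [-10.8, 0.9, 24.6]
opening: 0.453
```

Request:
send_rows([
  {"fingers":255,"tx":0,"ty":0,"tz":0,"twist":0},
  {"fingers":255,"tx":0,"ty":0,"tz":0.4,"twist":0},
  {"fingers":255,"tx":0,"ty":0,"tz":0.4,"twist":0},
  {"fingers":255,"tx":0,"ty":0,"tz":0.4,"twist":0},
  {"fingers":255,"tx":0,"ty":0,"tz":0.3,"twist":0},
  {"fingers":255,"tx":0,"ty":0,"tz":0.2,"twist":0},
  {"fingers":255,"tx":0,"ty":0,"tz":0,"twist":0},
], grip_force=7)

```text
clock: 22.85
tcp_pos: [0.532, -0.1013, 0.0023]
ee_rot: [1.0, -0.025, -0.001, -0.005]
ft_force: [-3.7, -0.1, -0.3]
opening: 0.457
```

```bash
python3 go.py .556 -.102 .005 -2.7; python3 ext.py
```

```text
t 22.85 tcp [ 0.532  -0.1013  0.0023] phi -2.86 tilt 0.55 op 0.457 F [-3.67 -0.08 -0.26] M [-0.016  0.875 -0.042] M tool [-0.06  -0.873  0.051] q7 -1.63
twist -0.03 units after twist [ 0.96 -0.02 -0.11] now [ 0.96 -0.02 -0.11]
brass [316. 199.] 17 [ 0.477 -0.095  0.024] x 0.471 0.481
```

Request:
send_rows([
  {"fingers":0,"tx":0,"ty":0,"tz":-0.1,"twist":0},
  {"fingers":0,"tx":0,"ty":0,"tz":0,"twist":0},
  {"fingers":0,"tx":0.5,"ty":0,"tz":0,"twist":0},
  {"fingers":0,"tx":0,"ty":0,"tz":0,"twist":0},
])

```text
clock: 23.4
tcp_pos: [0.549, -0.1019, 0.0057]
ee_rot: [1.0, -0.025, 0.002, -0.005]
ft_force: [-0.5, 0.3, -0.2]
opening: 0.869
```

```bash
python3 go.py .545 -.102 .005 -2.7; python3 ext.py
python3 - <<'E'
from station import eyes
import cv2,numpy as np
p,d=eyes.camera('side');f=eyes.camera_model('side')
K,R,t=f['intrinsics'],f['R'],f['t'];vv,uu=np.mgrid[:420,:560]
W=(np.stack([(uu-K[0,2])/K[0,0]*d,(vv-K[1,2])/K[1,1]*d,d],-1)-t)@R
m=(d>0)&(abs(W[...,0]-.56)<.12)&(abs(W[...,1]+.101)<.022)&(W[...,2]>.012)&(W[...,2]<.045)
print(np.sort(W[m][:,0])[[0,3,-4,-1]],'z99',np.percentile(W[m][:,2],98))
E
```

```text
t 23.4 tcp [ 0.549  -0.1019  0.0057] phi -2.84 tilt 0.62 op 0.869 F [-0.51  0.27 -0.16] M [0.019 0.071 0.036] M tool [ 0.016 -0.072 -0.035] q7 -1.63
twist -0.02 units after twist [-0.16  0.01  0.03] now [-0.16  0.01  0.03]
brass [316. 199.] 17 [ 0.476 -0.095  0.025] x 0.471 0.482
[0.47028489 0.47202511 0.54545243 0.59159686] z99 0.04302772648132096
```

Request:
send_rows([
  {"fingers":0,"tx":-0.2,"ty":0,"tz":0,"twist":0},
  {"fingers":255,"tx":0,"ty":0,"tz":0,"twist":0},
  {"fingers":255,"tx":0,"ty":0,"tz":0,"twist":0},
  {"fingers":255,"tx":0,"ty":0,"tz":0,"twist":0},
  {"fingers":255,"tx":0,"ty":0,"tz":0,"twist":0},
], grip_force=45)

```text
clock: 24.12
tcp_pos: [0.5413, -0.1017, 0.0051]
ee_rot: [1.0, -0.025, 0.001, -0.005]
ft_force: [-0.2, -0.8, 0.2]
opening: 0.583
```

Request:
send_rows([
  {"fingers":255,"tx":0,"ty":0,"tz":-0.6,"twist":0},
  {"fingers":255,"tx":0,"ty":0,"tz":-1,"twist":0},
  {"fingers":255,"tx":0,"ty":0,"tz":-1,"twist":0},
  {"fingers":255,"tx":0,"ty":0,"tz":-0.6,"twist":0},
  {"fingers":255,"tx":0,"ty":0,"tz":0,"twist":0},
  {"fingers":255,"tx":0,"ty":0,"tz":0,"twist":0},
])

```text
clock: 24.88
tcp_pos: [0.5371, -0.1023, 0.0867]
ee_rot: [1.0, -0.025, -0.003, -0.005]
ft_force: [-0.4, -0.5, -6.1]
opening: 0.45
```

```bash
python3 tilt.py s8.png; python3 go.py .4745 -.3515 .12 13.9
```

```text
n 445 z range 0.064 0.143 axis [-0.961 -0.125  0.248] incl 14.4
F [ 0.3   0.09 -5.59] Mtool [ 0.005 -0.119  0.024] tcp [ 0.5371 -0.1023  0.0867] t 25.025
t 25.025 tcp [ 0.5372 -0.1022  0.0866] phi -2.84 tilt 0.68 op 0.453 F [ 0.48 -0.19 -5.44] M [ 0.023  0.127 -0.015] M tool [ 0.017 -0.127  0.016] q7 -1.61
twist -2.79 units after twist [-4.83  9.06 -1.43] now [-2.02 10.07 -1.43]
```

```bash
python3 ang.py
```

```text
side 500
192 [-0.003  0.013  1.   ] tilt -0.2 top face x 0.48 0.581 z 0.101 0.106
top 251
167 [-0.045 -0.06   0.997] tilt -2.6 top face x 0.48 0.535 z 0.1 0.108
```

The housing is level. The middle-grip moment is -0.12 N m, i.e. centre of mass about 20 mm towards +x. The grip is 6 mm off the body's centre, leaving a 14 mm core shift. B is confirmed as the rattling one. Carry it to the tray.

Request:
send_rows([
  {"fingers":255,"tx":-0.2,"ty":0.8,"tz":-0.3,"twist":-0.5},
  {"fingers":255,"tx":-0.3,"ty":1,"tz":-0.3,"twist":-0.5},
  {"fingers":255,"tx":-0.4,"ty":1,"tz":0,"twist":-0.5},
  {"fingers":255,"tx":-0.5,"ty":1,"tz":0,"twist":-0.5},
  {"fingers":255,"tx":-0.5,"ty":1,"tz":0,"twist":-0.5},
  {"fingers":255,"tx":-0.5,"ty":1,"tz":0,"twist":-0.3},
  {"fingers":255,"tx":-0.5,"ty":1,"tz":0,"twist":0},
  {"fingers":255,"tx":-0.5,"ty":1,"tz":0,"twist":0},
])

```text
clock: 26.18
tcp_pos: [0.4787, -0.3101, 0.098]
ee_rot: [0.992, 0.13, -0.003, -0.007]
ft_force: [0.0, 0.5, -5.4]
opening: 0.45
```

```bash
python3 go.py .4745 -.3515 .03 13.9
```

```text
t 26.175 tcp [ 0.4787 -0.3101  0.098 ] phi 14.92 tilt 0.84 op 0.45 F [ 0.04  0.52 -5.37] M [-0.095  0.068  0.014] M tool [-0.074 -0.09  -0.012] q7 -0.92
twist 0.17 units after twist [-0.55  1.61  2.7 ] now [-0.58  1.6   2.7 ]
```

Request:
send_rows([
  {"fingers":255,"tx":-0.2,"ty":0.8,"tz":0.2,"twist":0.2},
  {"fingers":255,"tx":-0.2,"ty":0.8,"tz":0.6,"twist":0},
  {"fingers":255,"tx":0,"ty":0.2,"tz":0.8,"twist":0},
  {"fingers":255,"tx":0,"ty":0,"tz":0.7,"twist":0},
  {"fingers":255,"tx":0,"ty":0,"tz":0.2,"twist":0},
  {"fingers":255,"tx":0,"ty":0,"tz":0,"twist":0},
])

```text
clock: 26.92
tcp_pos: [0.4793, -0.3566, 0.0282]
ee_rot: [0.993, 0.119, -0.004, -0.008]
ft_force: [-0.4, -1.8, -2.0]
opening: 0.449
```

```bash
python3 go.py .4745 -.3515 .027 13.9
```

```text
t 26.925 tcp [ 0.4793 -0.3566  0.0282] phi 13.63 tilt 1.03 op 0.449 F [-0.4  -1.75 -2.05] M [-0.448  0.177 -0.08 ] M tool [-0.393 -0.276  0.087] q7 -0.89
twist -0.05 units after twist [-0.14 -0.24  0.05] now [-0.14 -0.24  0.05]
```

It is in contact with the floor (load down to 2 N). A touch lower, then ease off, open and rise.

Request:
send_rows([
  {"fingers":255,"tx":0,"ty":0,"tz":0.06,"twist":0},
  {"fingers":255,"tx":0,"ty":0,"tz":0.03,"twist":0},
  {"fingers":255,"tx":0,"ty":0,"tz":0,"twist":0},
], grip_force=4)

```text
clock: 27.3
tcp_pos: [0.4797, -0.3562, 0.0278]
ee_rot: [0.993, 0.119, -0.004, -0.008]
ft_force: [-1.6, -0.8, -3.3]
opening: 0.458
```

Request:
send_rows([
  {"fingers":0,"tx":0,"ty":0,"tz":0,"twist":0},
  {"fingers":0,"tx":0,"ty":0,"tz":0,"twist":0},
  {"fingers":0,"tx":0,"ty":0,"tz":0,"twist":0},
  {"fingers":0,"tx":0,"ty":0,"tz":-0.5,"twist":0},
  {"fingers":0,"tx":0,"ty":0,"tz":-1,"twist":0},
  {"fingers":0,"tx":0,"ty":0,"tz":-1,"twist":0},
  {"fingers":0,"tx":0,"ty":0,"tz":-1,"twist":0},
])

```text
clock: 28.18
tcp_pos: [0.4829, -0.3573, 0.1205]
ee_rot: [0.993, 0.12, -0.001, -0.007]
ft_force: [0.7, 0.1, -0.2]
opening: 1.0
```

```bash
python3 go.py .598 .135 .12 -24.2
```

```text
t 28.175 tcp [ 0.4829 -0.3573  0.1205] phi 13.74 tilt 0.8 op 1.0 F [ 0.66  0.1  -0.21] M [-0.004 -0.042  0.018] M tool [-0.014  0.04  -0.018] q7 -0.86
twist 6.32 units after twist [ -3.87 -19.85   0.26] now [  9.15 -18.03   0.26]
```

Request:
send_rows([
  {"fingers":0,"tx":0.5,"ty":-1,"tz":-0.3,"twist":0.9},
  {"fingers":0,"tx":0.4,"ty":-1,"tz":0,"twist":0.9},
  {"fingers":0,"tx":0.3,"ty":-1,"tz":0,"twist":0.9},
  {"fingers":0,"tx":0.2,"ty":-1,"tz":0,"twist":0.9},
  {"fingers":0,"tx":0,"ty":-1,"tz":0,"twist":0.9},
  {"fingers":0,"tx":-0.1,"ty":-1,"tz":0,"twist":0.9},
  {"fingers":0,"tx":-0.2,"ty":-1,"tz":0,"twist":0.9},
  {"fingers":0,"tx":-0.2,"ty":-1,"tz":0,"twist":0},
])

```text
clock: 29.18
tcp_pos: [0.5305, -0.1526, 0.1416]
ee_rot: [0.975, -0.222, 0.004, -0.005]
ft_force: [-0.8, -0.3, 0.2]
opening: 1.001
```

Request:
send_rows([
  {"fingers":0,"tx":-0.2,"ty":-1,"tz":0,"twist":0},
  {"fingers":0,"tx":-0.2,"ty":-1,"tz":0,"twist":0},
  {"fingers":0,"tx":-0.2,"ty":-1,"tz":0,"twist":0},
  {"fingers":0,"tx":-0.2,"ty":-1,"tz":0,"twist":0},
  {"fingers":0,"tx":-0.2,"ty":-1,"tz":0,"twist":0},
  {"fingers":0,"tx":-0.2,"ty":-1,"tz":0,"twist":0},
  {"fingers":0,"tx":-0.2,"ty":-1,"tz":0,"twist":0},
  {"fingers":0,"tx":-0.2,"ty":-1,"tz":0,"twist":0},
])

```text
clock: 30.18
tcp_pos: [0.5848, 0.0524, 0.1524]
ee_rot: [0.975, -0.222, 0.009, -0.006]
ft_force: [0.1, 0.3, 0.3]
opening: 0.998
```

```bash
python3 go.py .598 .135 .1 -24.2
```

```text
t 30.175 tcp [0.5848 0.0524 0.1524] phi -25.62 tilt 1.23 op 0.998 F [0.13 0.32 0.34] M [0.031 0.037 0.023] M tool [ 0.012 -0.047 -0.022] q7 -2.26
twist -0.24 units after twist [-0.9  -3.2   2.13] now [-0.98 -3.17  2.13]
```

Request:
send_rows([
  {"fingers":0,"tx":-0.2,"ty":-1,"tz":0.4,"twist":-0.2},
  {"fingers":0,"tx":-0.3,"ty":-1,"tz":0.4,"twist":0},
  {"fingers":0,"tx":-0.3,"ty":-1,"tz":0.6,"twist":0},
  {"fingers":0,"tx":-0.1,"ty":-0.4,"tz":0.6,"twist":0},
  {"fingers":0,"tx":0,"ty":0,"tz":0,"twist":0},
])

```text
clock: 30.8
tcp_pos: [0.602, 0.1457, 0.1023]
ee_rot: [0.978, -0.208, 0.01, -0.007]
ft_force: [-0.2, -0.4, 0.1]
opening: 1.001
```

```bash
python3 go.py .598 .135 .005 -24.2
python3 - <<'E'
from station import eyes
import cv2,numpy as np
from h import *
f=eyes.camera_model('wrist');p,d=eyes.camera('wrist')
K,R,t=f['intrinsics'],f['R'],f['t'];vv,uu=np.mgrid[:420,:560]
W=(np.stack([(uu-K[0,2])/K[0,0]*d,(vv-K[1,2])/K[1,1]*d,d],-1)-t)@R
m=(d>0)&(np.linalg.norm(W[...,:2]-[.6,.134],axis=-1)<.08)&(W[...,2]>.01)&(W[...,2]<.05)
print(m.sum(),rect(W[m]) if m.sum()>20 else '')
h=cv2.cvtColor(p,cv2.COLOR_RGB2HSV);b=m&(h[...,1]<60)&(h[...,2]>110)&(W[...,2]>.033)
print(b.sum(),rect(W[b]) if b.sum()>20 else '')
cv2.imwrite('pics/w1.png',p[:,:,::-1])
E
```

```text
t 30.8 tcp [0.602  0.1457 0.1023] phi -24.04 tilt 1.36 op 1.001 F [-0.16 -0.42  0.1 ] M [0.031 0.027 0.013] M tool [ 0.017 -0.038 -0.012] q7 -2.4
twist 0.03 units after twist [-0.03  0.52  3.88] now [-0.04  0.52  3.88]
11963 (array([0.60209735, 0.13255292]), [39.68257141113281, 133.0237274169922], np.float32(155.5878))
10673 (array([0.59987854, 0.13356   ]), [39.68257141113281, 119.98619842529297], np.float32(155.58778))
```

View pics/w1.png

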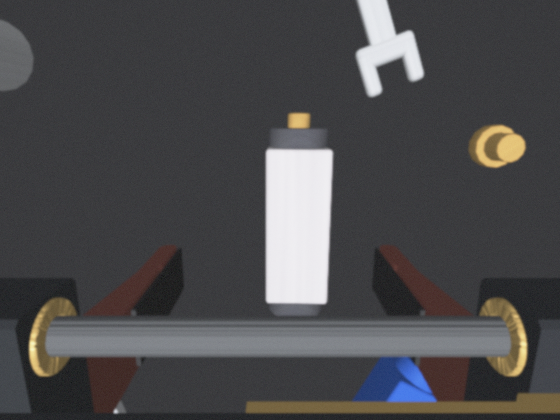

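Wrist view: the housing is centred between the fingers, body from row 150 to 302, midpoint about (298,226). The blue look-alike at (395,380) and the spanner at (390,60) are clear of the fingers.

```bash
python3 - <<'E'
from station import eyes
from h import *
f=eyes.camera_model('wrist')
a,b,c=ray(f,[[298,151],[297,302],[298,226]],.04);print(a,b,np.linalg.norm(a-b),(a+b)/2)
E
python3 go.py .599 .1335 .005 -24.4
```

```text
[0.64380317 0.11418066 0.04      ] [0.55474738 0.1532939  0.04      ] 0.0972665306282728 [0.59927527 0.13373728 0.04      ]
t 30.85 tcp [0.6025 0.1451 0.103 ] phi -24.09 tilt 1.42 op 1.004 F [0.12 0.11 0.51] M [0.063 0.014 0.04 ] M tool [ 0.052 -0.039 -0.038] q7 -2.4
twist 0.05 units after twist [-0.    0.55  3.91] now [-0.01  0.55  3.91]
```

Request:
send_rows([
  {"fingers":0,"tx":0,"ty":0.3,"tz":0.8,"twist":0},
  {"fingers":0,"tx":0,"ty":0.25,"tz":0.9,"twist":0},
  {"fingers":0,"tx":0,"ty":0,"tz":0.9,"twist":0},
  {"fingers":0,"tx":0,"ty":0,"tz":0.8,"twist":0},
  {"fingers":0,"tx":0,"ty":0,"tz":0.5,"twist":0},
  {"fingers":0,"tx":0,"ty":0,"tz":0,"twist":0},
])

```text
clock: 31.6
tcp_pos: [0.6029, 0.1257, 0.0058]
ee_rot: [0.977, -0.213, 0.014, -0.006]
ft_force: [-0.2, -0.1, -0.4]
opening: 1.001
```

```bash
python3 go.py .599 .1335 .004 -24.4
```

```text
t 31.6 tcp [0.6029 0.1257 0.0058] phi -24.57 tilt 1.72 op 1.001 F [-0.22 -0.07 -0.39] M [0.018 0.031 0.048] M tool [ 0.004 -0.037 -0.047] q7 -2.4
twist -0.03 units after twist [-0.27 -0.22  0.07] now [-0.27 -0.22  0.07]
```

Request:
send_rows([
  {"fingers":0,"tx":-0.3,"ty":-0.25,"tz":0,"twist":0},
  {"fingers":0,"tx":0,"ty":0,"tz":0,"twist":0},
  {"fingers":255,"tx":0,"ty":0,"tz":0,"twist":0},
  {"fingers":255,"tx":0,"ty":0,"tz":0,"twist":0},
  {"fingers":255,"tx":0,"ty":0,"tz":0,"twist":0},
  {"fingers":255,"tx":0,"ty":0,"tz":0,"twist":0},
  {"fingers":255,"tx":0,"ty":0,"tz":0,"twist":0},
  {"fingers":255,"tx":0,"ty":0,"tz":0,"twist":0},
], grip_force=45)

```text
clock: 32.6
tcp_pos: [0.5997, 0.1355, 0.0082]
ee_rot: [0.977, -0.212, 0.015, -0.007]
ft_force: [-0.9, 0.3, 2.6]
opening: 0.449
```

```bash
python3 go.py .599 .1335 .1 -24.4
```

```text
t 32.6 tcp [0.5997 0.1355 0.0082] phi -24.55 tilt 1.9 op 0.449 F [-0.88  0.28  2.64] M [-0.16   0.284  0.018] M tool [-0.264 -0.193 -0.021] q7 -2.42
twist -0.03 units after twist [ 0.1   0.01 -3.67] now [ 0.1   0.01 -3.67]
```

Request:
send_rows([
  {"fingers":255,"tx":0,"ty":0,"tz":-0.4,"twist":0},
  {"fingers":255,"tx":0,"ty":0,"tz":-0.8,"twist":0},
  {"fingers":255,"tx":0,"ty":0,"tz":-0.9,"twist":0},
  {"fingers":255,"tx":0,"ty":0,"tz":-0.9,"twist":0},
  {"fingers":255,"tx":0,"ty":0,"tz":-0.7,"twist":0},
  {"fingers":255,"tx":0,"ty":0,"tz":0,"twist":0},
  {"fingers":255,"tx":0,"ty":0,"tz":0,"twist":0},
])

```text
clock: 33.48
tcp_pos: [0.5941, 0.1343, 0.1054]
ee_rot: [0.977, -0.212, 0.013, -0.006]
ft_force: [-1.0, -0.0, -5.1]
opening: 0.455
```

```bash
for i in 1 2 3; do python3 -c "from station import eyes;eyes.camera('top')"; python3 go.py .511 .378 .1 -7 | grep -o "F.*"; done; python3 go.py .511 .378 .1 -7
```

```text
F [-0.7   0.07 -5.69] M [ 0.085  0.076 -0.018] M tool [ 0.045 -0.104  0.021] q7 -2.4
F [-0.21  0.88 -5.65] M [0.    0.026 0.008] M tool [-0.01  -0.024 -0.007] q7 -2.4
F [ 0.15 -0.3  -5.15] M [ 0.014 -0.001 -0.017] M tool [ 0.013 -0.004  0.018] q7 -2.4
t 33.625 tcp [0.5941 0.1344 0.105 ] phi -24.53 tilt 1.65 op 0.455 F [ 0.15 -0.3  -5.15] M [ 0.014 -0.001 -0.017] M tool [ 0.013 -0.004  0.018] q7 -2.4
twist -2.92 units after twist [-4.49 -9.27  0.17] now [-7.07 -7.48  0.17]
```

Moment about zero at the middle grip, so A is consistent with solid. Move over the cradle.

Request:
send_rows([
  {"fingers":255,"tx":-0.7,"ty":-0.8,"tz":0,"twist":-0.6},
  {"fingers":255,"tx":-0.7,"ty":-0.9,"tz":0,"twist":-0.6},
  {"fingers":255,"tx":-0.6,"ty":-1,"tz":0,"twist":-0.6},
  {"fingers":255,"tx":-0.6,"ty":-1,"tz":0,"twist":-0.6},
  {"fingers":255,"tx":-0.6,"ty":-1,"tz":0,"twist":-0.5},
  {"fingers":255,"tx":-0.5,"ty":-1,"tz":0,"twist":0},
  {"fingers":255,"tx":-0.5,"ty":-1,"tz":0,"twist":0},
  {"fingers":255,"tx":-0.5,"ty":-1,"tz":0,"twist":0},
])

```text
clock: 34.62
tcp_pos: [0.5143, 0.3645, 0.1024]
ee_rot: [0.999, -0.047, 0.012, -0.004]
ft_force: [1.3, -0.3, -6.5]
opening: 0.456
```

```bash
python3 go.py .511 .378 .1 -7
```

```text
t 34.625 tcp [0.5143 0.3645 0.1024] phi -5.43 tilt 1.47 op 0.456 F [ 1.32 -0.27 -6.47] M [ 0.025  0.021 -0.003] M tool [ 0.023 -0.023  0.004] q7 -2.53
twist 0.26 units after twist [-0.2  -0.52  0.1 ] now [-0.18 -0.53  0.1 ]
```

Request:
send_rows([
  {"fingers":255,"tx":-0.2,"ty":-0.5,"tz":0,"twist":0.25},
  {"fingers":255,"tx":0,"ty":0,"tz":0,"twist":0},
])

```text
clock: 34.88
tcp_pos: [0.5061, 0.3846, 0.1023]
ee_rot: [0.998, -0.055, 0.011, -0.006]
ft_force: [-0.7, -0.1, -6.2]
opening: 0.454
```

```bash
cat > cr.py <<'E'
from station import eyes
from h import *
def world(f,d):
    K,R,t=f['intrinsics'],f['R'],f['t'];vv,uu=np.mgrid[:420,:560]
    return (np.stack([(uu-K[0,2])/K[0,0]*d,(vv-K[1,2])/K[1,1]*d,d],-1)-t)@R
def cheeks(f,d,n):
    W=world(f,d);m=(d>0)&(abs(W[...,0]-.511)<.08)&(abs(W[...,1]-.378)<.07)&(W[...,2]>.024)&(W[...,2]<.045)
    k,l,st,_=cv2.connectedComponentsWithStats(m.astype(np.uint8))
    C=[np.r_[(W[l==i].min(0)+W[l==i].max(0))/2,st[i,4]].round(4) for i in range(1,k) if st[i,4]>4];print(n,*C,sep='\n ')
    if len(C)==4:
        C=np.array(C);r=cv2.minAreaRect((C[:,:2]*1000).astype(np.float32));print('centre',C[:,:2].mean(0),rect(C))
    return W
if __name__=='__main__':
    for n in('top0','side0'):
        f=np.load(f'pics/{n}.npz');W=cheeks(f,f['d'],n)
        m=(f['d']>0)&(abs(W[...,0]-.511)<.09)&(abs(W[...,1]-.378)<.075)&(W[...,2]>.005)&(W[...,2]<.014)&(f['p'].min(-1)>130)
        print('plate',rect(W[m]),m.sum())
    f=eyes.camera_model('wrist');p,d=eyes.camera('wrist');W=cheeks(f,d,'wrist')
    cv2.imwrite('pics/w2.png',p[:,:,::-1])
    m=(d>0)&(abs(W[...,0]-.511)<.1)&(abs(W[...,1]-.378)<.05)&(W[...,2]>.085)&(W[...,2]<.145)&(p.min(-1)>110)
    print('housing top',m.sum(),rect(W[m]),np.median(W[m],0))
E
python3 cr.py;python3 go.py .511 .378 .1 -7
```

```text
top0
 [ 0.5552  0.4046  0.0318 28.    ]
 [ 0.5462  0.3358  0.0326 23.    ]
 [ 0.4756  0.4152  0.0333 26.    ]
 [ 0.467   0.3464  0.0319 26.    ]
centre [0.511  0.3755] (array([0.51090002, 0.3755    ]), [69.38600158691406, 80.46308135986328], np.float32(172.4148))
plate (array([0.5120434 , 0.37574008]), [92.0391616821289, 132.3484344482422], np.float32(172.55331)) 1339
side0
 [5.440e-01 3.367e-01 3.090e-02 3.700e+01]
 [4.647e-01 3.462e-01 3.080e-02 4.000e+01]
 [5.526e-01 4.062e-01 3.190e-02 3.800e+01]
 [4.732e-01 4.153e-01 3.090e-02 4.400e+01]
centre [0.508625 0.3761  ] (array([0.50864996, 0.37619998]), [70.02953338623047, 80.13905334472656], np.float32(173.16862))
plate (array([0.50916138, 0.3755983 ]), [90.34597778320312, 132.3150177001953], np.float32(172.84732)) 2012
wrist
 [5.554e-01 4.090e-01 3.380e-02 4.100e+01]
 [5.465e-01 3.354e-01 3.030e-02 4.410e+02]
housing top 20553 (array([0.51816888, 0.3801861 ]), [53.81224822998047, 113.81698608398438], np.float32(174.74435)) [0.52242458 0.38200707 0.13338869]
t 34.925 tcp [0.5064 0.3838 0.1023] phi -6.33 tilt 1.44 op 0.457 F [ 0.4   1.75 -4.88] M [ 0.064  0.12  -0.04 ] M tool [ 0.049 -0.126  0.043] q7 -2.57
twist 0.11 units after twist [0.21 0.21 0.09] now [0.21 0.21 0.09]
```

View pics/w2.png

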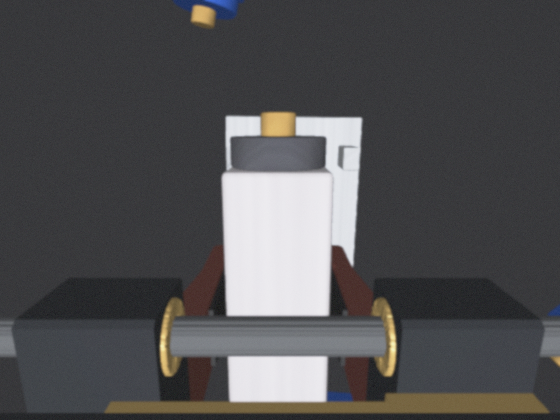

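The view shows the front cap and stub at (278,125), the body's front edge at row 170, and the cradle plate beyond, with a cheek at (349,158). From these I get the housing's offset from the TCP.

Run:
```python
from station import eyes,sensors
from h import *
f=eyes.camera_model('wrist');tcp=sensors.get_state()['tcp_pos']
a,l,r,l2,r2=ray(f,[[278,171],[224,175],[331,175],[228,300],[329,300]],.134)
print('front',a,'width',np.linalg.norm(l-r),np.linalg.norm(l2-r2))
m1,m2=(l+r)/2,(l2+r2)/2;ax=(m1-m2)/np.linalg.norm(m1-m2);ph=np.degrees(np.arctan2(ax[1],ax[0]))
c=a-.05*ax;print('yaw',ph,'centre',c,'minus tcp',c-tcp)
u=np.array([np.cos(np.radians(-7.3)),np.sin(np.radians(-7.3))]);v=np.array([u[1],-u[0]])
D=np.array([.5097,.3757])-c[:2];print('needed tool x,y units',D@u/.025,D@v/.025)
```

```text
front [0.55557478 0.37690022 0.134     ] width 0.037347203490436694 0.0381295357695634
yaw -5.8287974060392544 centre [0.50583329 0.38197804 0.134     ] minus tcp [-0.00053091 -0.00178486  0.03174136]
needed tool x,y units 0.1853234978956198 0.22943312181113218
```

Request:
send_rows([
  {"fingers":255,"tx":0.2,"ty":0.2,"tz":0.3,"twist":0.2},
  {"fingers":255,"tx":0,"ty":0,"tz":0.7,"twist":0},
  {"fingers":255,"tx":0,"ty":0,"tz":0.7,"twist":0},
  {"fingers":255,"tx":0,"ty":0,"tz":0.4,"twist":0},
  {"fingers":255,"tx":0,"ty":0,"tz":0,"twist":0},
])

```text
clock: 35.55
tcp_pos: [0.5132, 0.3742, 0.0443]
ee_rot: [0.998, -0.068, 0.011, -0.003]
ft_force: [0.1, -0.1, -5.1]
opening: 0.456
```

```bash
python3 go.py .510 .377 .05 -7.5
```

```text
t 35.55 tcp [0.5132 0.3742 0.0443] phi -7.75 tilt 1.28 op 0.456 F [ 0.13 -0.06 -5.13] M [ 0.05   0.002 -0.006] M tool [ 0.049 -0.009  0.007] q7 -2.59
twist -0.04 units after twist [-0.14 -0.1  -0.23] now [-0.14 -0.1  -0.23]
```

Request:
send_rows([
  {"fingers":255,"tx":-0.15,"ty":-0.1,"tz":0,"twist":0},
  {"fingers":255,"tx":0,"ty":0,"tz":0.4,"twist":0},
  {"fingers":255,"tx":0,"ty":0,"tz":0.4,"twist":0},
  {"fingers":255,"tx":0,"ty":0,"tz":0,"twist":0},
])

```text
clock: 36.05
tcp_pos: [0.5104, 0.3785, 0.0238]
ee_rot: [0.998, -0.067, 0.011, -0.004]
ft_force: [-0.2, -0.4, -5.7]
opening: 0.456
```

```bash
python3 go.py .510 .377 .018 -7.5
```

```text
t 36.05 tcp [0.5104 0.3785 0.0238] phi -7.72 tilt 1.37 op 0.456 F [-0.17 -0.36 -5.69] M [ 0.044  0.101 -0.02 ] M tool [ 0.03  -0.105  0.021] q7 -2.61
twist -0.04 units after twist [-0.01  0.06  0.23] now [-0.01  0.06  0.23]
```

Request:
send_rows([
  {"fingers":255,"tx":0,"ty":0.06,"tz":0.1,"twist":0},
  {"fingers":255,"tx":0,"ty":0,"tz":0.1,"twist":0},
  {"fingers":255,"tx":0,"ty":0,"tz":0.05,"twist":0},
  {"fingers":255,"tx":0,"ty":0,"tz":0,"twist":0},
])

```text
clock: 36.55
tcp_pos: [0.5108, 0.3773, 0.0184]
ee_rot: [0.998, -0.067, 0.012, -0.005]
ft_force: [0.4, 1.4, -6.2]
opening: 0.455
```

```bash
python3 go.py .510 .377 .018 -7.5
```

```text
t 36.55 tcp [0.5108 0.3773 0.0184] phi -7.73 tilt 1.44 op 0.455 F [ 0.44  1.4  -6.2 ] M [-0.014  0.043  0.002] M tool [-0.019 -0.041 -0.002] q7 -2.61
twist -0.04 units after twist [-0.03  0.02  0.02] now [-0.03  0.02  0.02]
```

Still full weight; continue in 1.5–2.5 mm steps until it touches.

Request:
send_rows([
  {"fingers":255,"tx":0,"ty":0,"tz":0.08,"twist":0},
  {"fingers":255,"tx":0,"ty":0,"tz":0.06,"twist":0},
  {"fingers":255,"tx":0,"ty":0,"tz":0,"twist":0},
])

```text
clock: 36.92
tcp_pos: [0.5112, 0.3775, 0.0183]
ee_rot: [0.998, -0.067, 0.012, -0.005]
ft_force: [0.7, -0.2, -5.3]
opening: 0.451
```

```bash
python3 go.py .510 .377 .015 -7.5
```

```text
t 36.925 tcp [0.5112 0.3775 0.0183] phi -7.74 tilt 1.49 op 0.451 F [ 0.68 -0.24 -5.29] M [ 0.021  0.075 -0.002] M tool [ 0.011 -0.077  0.003] q7 -2.61
twist -0.04 units after twist [-0.05  0.03  0.13] now [-0.05  0.03  0.13]
```

Request:
send_rows([
  {"fingers":255,"tx":0,"ty":0,"tz":0.13,"twist":0},
  {"fingers":255,"tx":0,"ty":0,"tz":0.12,"twist":0},
])

```text
clock: 37.17
tcp_pos: [0.5113, 0.3776, 0.0179]
ee_rot: [0.998, -0.067, 0.012, -0.004]
ft_force: [-10.8, -8.2, 28.1]
opening: 0.455
```

```bash
python3 go.py .510 .377 .015 -7.5; python3 ang.py | head -2
```

```text
t 37.175 tcp [0.5113 0.3776 0.0179] phi -7.74 tilt 1.49 op 0.455 F [-10.82  -8.23  28.06] M [-2.072  2.154 -0.011] M tool [-2.343 -1.855 -0.029] q7 -2.61
twist -0.04 units after twist [-0.05  0.03  0.11] now [-0.05  0.03  0.11]
side 639
382 [-0.002  0.01   1.   ] tilt -0.1 top face x 0.448 0.523 z 0.047 0.052
```

It is now firmly on the plate (28 N up). I ease off and release.

Request:
send_rows([
  {"fingers":255,"tx":0,"ty":0,"tz":-0.03,"twist":0},
  {"fingers":255,"tx":0,"ty":0,"tz":0,"twist":0},
  {"fingers":255,"tx":0,"ty":0,"tz":0,"twist":0},
], grip_force=4)

```text
clock: 37.7
tcp_pos: [0.5116, 0.3777, 0.0183]
ee_rot: [0.998, -0.067, 0.013, -0.004]
ft_force: [-0.5, -0.5, -2.4]
opening: 0.456
```

Request:
send_rows([
  {"fingers":0,"tx":0,"ty":0,"tz":0,"twist":0},
  {"fingers":0,"tx":0,"ty":0,"tz":0,"twist":0},
  {"fingers":0,"tx":0,"ty":0,"tz":0,"twist":0},
  {"fingers":0,"tx":0,"ty":0,"tz":0,"twist":0},
  {"fingers":0,"tx":0,"ty":0,"tz":-0.5,"twist":0},
  {"fingers":0,"tx":0,"ty":0,"tz":-1,"twist":0},
  {"fingers":0,"tx":0,"ty":0,"tz":-1,"twist":0},
  {"fingers":0,"tx":0,"ty":0,"tz":-1,"twist":0},
])

```text
clock: 38.7
tcp_pos: [0.5098, 0.3777, 0.1098]
ee_rot: [0.998, -0.067, 0.013, -0.004]
ft_force: [-0.1, 0.5, 0.6]
opening: 0.997
```

Request:
send_rows([
  {"fingers":0,"tx":-0.2,"ty":1,"tz":-0.8,"twist":0},
  {"fingers":0,"tx":-0.2,"ty":1,"tz":-0.8,"twist":0},
  {"fingers":0,"tx":-0.2,"ty":1,"tz":-0.5,"twist":0},
  {"fingers":0,"tx":-0.2,"ty":1,"tz":0,"twist":0},
  {"fingers":0,"tx":-0.2,"ty":1,"tz":0,"twist":0},
  {"fingers":0,"tx":-0.2,"ty":1,"tz":0,"twist":0},
  {"fingers":0,"tx":0,"ty":1,"tz":0,"twist":0},
  {"fingers":0,"tx":0,"ty":0,"tz":0,"twist":0},
])

```text
clock: 39.7
tcp_pos: [0.4557, 0.2055, 0.1712]
ee_rot: [0.998, -0.067, 0.019, -0.009]
ft_force: [-0.7, -0.5, 0.2]
opening: 1.0
```

```bash
python3 - <<'E'
from station import eyes
from cr import *
for n in('top','side'):
    p,d=eyes.camera(n);f=eyes.camera_model(n);W=world(f,d)
    for nm,c,zr in(('cradle',(.51,.376),(.043,.06)),('tray',(.475,-.355),(.037,.055))):
        m=(d>0)&(np.linalg.norm(W[...,:2]-c,axis=-1)<.1)&(W[...,2]>zr[0])&(W[...,2]<zr[1])
        b=m&(p.min(-1)>120)
        print(n,nm,rect(W[m]),'body',rect(W[b]),'z',np.median(W[b][:,2]))
    cv2.imwrite(f'pics/{n}F.png',p[:,:,::-1])
E
python3 go.py .5 .3 .2 0
```

```text
top cradle (array([0.50911954, 0.38530872]), [38.033287048339844, 124.6652603149414], np.float32(2.5539026)) body (array([0.51017874, 0.38535596]), [38.033287048339844, 122.5447998046875], np.float32(2.553905)) z 0.04950815724296589
top tray (array([ 0.48090167, -0.35015906]), [123.3228988647461, 173.1616973876953], np.float32(99.40062)) body (array([ 0.48152628, -0.35040198]), [122.18341064453125, 173.7947235107422], np.float32(98.62231)) z 0.04405778141433748
side cradle (array([0.5075029 , 0.37819919]), [40.525238037109375, 126.05748748779297], np.float32(172.1921)) body (array([0.51339044, 0.37743283]), [40.52933120727539, 113.48565673828125], np.float32(172.0802)) z 0.049574998306101334
side tray (array([ 0.47950226, -0.34832501]), [123.52774047851562, 174.85153198242188], np.float32(100.35912)) body (array([ 0.47920557, -0.34688828]), [123.44164276123047, 171.58099365234375], np.float32(101.718445)) z 0.04441229659413069
t 39.8 tcp [0.456  0.208  0.1713] phi -7.55 tilt 2.5 op 1.0 F [ 0.48 -0.01 -0.17] M [-0.018 -0.016 -0.014] M tool [-0.016  0.019  0.013] q7 -2.34
twist -1.26 units after twist [ 1.8  -3.7  -1.01] now [ 1.3  -3.9  -1.01]
```

View pics/topF.png

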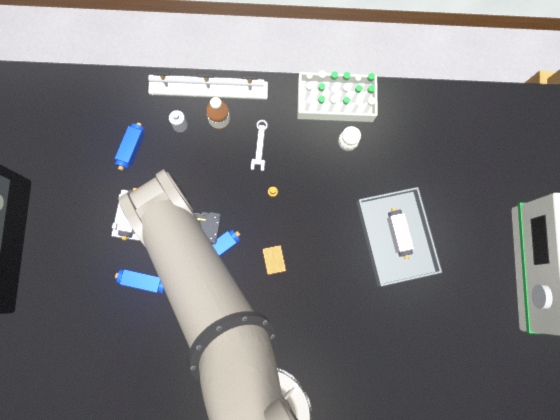

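The tray housing lies at (401,233), inside the tray. The arm hides the cradle from above, so I move aside for one clean check.

Request:
send_rows([
  {"fingers":0,"tx":0,"ty":1,"tz":-0.5,"twist":0},
  {"fingers":0,"tx":0,"ty":1,"tz":-0.5,"twist":0},
  {"fingers":0,"tx":0,"ty":1,"tz":0,"twist":0},
  {"fingers":0,"tx":0,"ty":1,"tz":0,"twist":0},
  {"fingers":0,"tx":0,"ty":1,"tz":0,"twist":0},
  {"fingers":0,"tx":0,"ty":1,"tz":0,"twist":0},
  {"fingers":0,"tx":0,"ty":1,"tz":0,"twist":0},
  {"fingers":0,"tx":0,"ty":0,"tz":0,"twist":0},
])

```text
clock: 40.8
tcp_pos: [0.4369, 0.0419, 0.1957]
ee_rot: [0.998, -0.058, 0.022, -0.013]
ft_force: [0.1, 0.2, 0.2]
opening: 0.994
```

Run:
```python
from station import eyes
from cr import *
out=[]
for n in('top','side'):
    p,d=eyes.camera(n);f=eyes.camera_model(n);W=world(f,d)
    m=(d>0)&(np.linalg.norm(W[...,:2]-(.51,.376),axis=-1)<.1)&(W[...,2]>.041)&(W[...,2]<.06)
    print(n,'housing',rect(W[m]))
    # stubs by colour, at axis height z=.030
    h=cv2.cvtColor(p,cv2.COLOR_RGB2HSV)
    b=(h[...,0]>8)&(h[...,0]<28)&(h[...,1]>110)&(d>0)&(np.linalg.norm(W[...,:2]-(.51,.376),axis=-1)<.1)&(W[...,2]>.012)
    k,l,st,ce=cv2.connectedComponentsWithStats(b.astype(np.uint8))
    S=[ray(f,ce[i],.034)[0] for i in range(1,k) if st[i,4]>5]
    print('stubs',np.round(S,4),'mid',np.mean(S,0).round(4))
    u0,v0=(85,160) if n=='top' else (150,280)
    out.append(cv2.resize(p[v0:v0+100,u0:u0+110],None,fx=3.6,fy=3.6))
cv2.imwrite('pics/F2.png',np.hstack(out)[:,:,::-1])
```

```text
top housing (array([0.51021069, 0.38351395]), [56.48709487915039, 123.3305892944336], np.float32(174.8349))
stubs [[0.5776 0.3684 0.034 ]
 [0.4441 0.3865 0.034 ]] mid [0.5109 0.3775 0.034 ]
side housing (array([0.50740439, 0.37775745]), [40.994842529296875, 124.80683898925781], np.float32(172.5144))
stubs [[0.4428 0.388  0.034 ]] mid [0.4428 0.388  0.034 ]
```

View pics/F2.png

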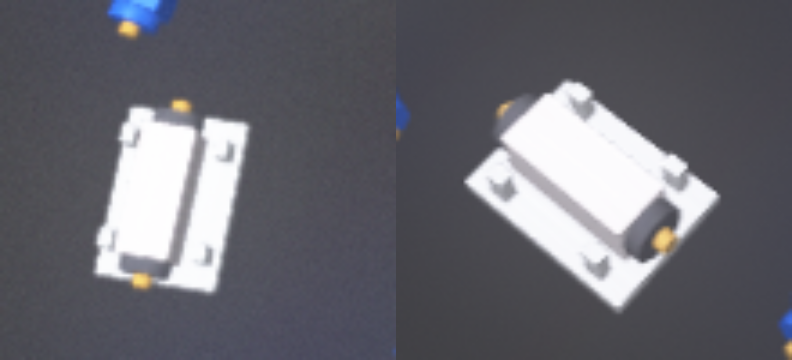

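The housing lies flat on the plate between the four cheeks. The stub midpoint is (0.511, 0.3775) against the cradle centre (0.511, 0.3755), and yaw is within a degree. The robot touches nothing, so I hand in.

```bash
python3 -c "
from station import job;print(job.sign_off())"
```

```text
the job is handed in; nothing more can be done
None
```

The rattling housing is in the grey tray and the solid one is in the steel cradle. I handed the job in at about 41 s of the 69 s allowed.

**Test:** The moves offer no tilt, so I gripped the right-hand housing (nearer the tray) lightly off-centre and let it pivot with one end on the bench. I then clamped it and lifted it clear, first to about 28–30° one way and then 28.7° the other.
- The moment in both tips was about 0.1 N m more than a solid housing would give.
- Held level near its middle, it showed -0.12 N m. That puts the centre of mass about 14 mm off the body's centre, on the side last tipped down, which fits a loose core.
- The other housing, which I did not tip, read about 0 N m at its middle.

**Hitches in the test:** The first try at the second tip came up level. The next reached only 22° because the housing slipped in the light grip, so I levelled it and tipped it again.

**Last checks:**
- **Tray:** the rattling housing lies inside the tray, seen from above. The height fit also picked up the tray rim, so its flatness was judged from the picture and the contact force.
- **Cradle:** the solid housing lies flat on the plate between the four cheeks, about 2 mm off centre sideways and 0–1 mm lengthwise. Its yaw is within 1° of the cradle's. The top camera's depth fit was disturbed by the cheeks, so I relied on the side fit and the brass stubs.
- **Contact force:** the wrist reached about 28 N at the cradle set-down and 25 N when a tipped end touched the bench, both below the 120 N limit.

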